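# Fetch the tablet from behind the bottles

## Task

Move the round amber bottle, the square white bottle and the stoppered flask from the bottle caddy onto the grey spill tray, and once all three stand there take the tablet that leans behind them and lean it, right way up with its screen outwards, against the middle of the front of the small grey drawer unit, at about the slant it had in the caddy. Then put each of the three back upright in the caddy on the very spot where it stood at the start. Keep them upright all the time, and do not shift or upset the tool beaker, the vial rack or the blower.

Things in the scene. Friction and masses are not known exactly. Their poses are not given: they have to be found in the camera images.
- round_bottle: Round amber glass bottle with a paper label and a black screw cap, 176 mm tall: body 64 mm diameter up to 106 mm high, sloping shoulder, neck 27 mm diameter, cap 33 mm diameter from 150 to 176 mm high. About 0.34 kg. Origin: centre of its underside; z up along its axis. Take it by the cap from above.
- square_bottle: Square white plastic bottle with a paper label and white screw cap, 165 mm tall: body 58 x 58 mm up to 115 mm high, cap 42 mm diameter from 140 to 165 mm high. About 0.30 kg. Origin: centre of its underside; z up along its axis, x and y across its flats. Take it by the cap from above.
- flask: Conical clear glass flask with a black rubber stopper fixed in it, 158 mm tall: foot 76 mm diameter, neck 30 mm from 95 mm up, rim 35 mm at 126 to 130 mm, stopper 30 to 33 mm diameter from 130 to 158 mm high. About 0.22 kg. Origin: centre of its underside; z up along its axis. Take it by the stopper from above.
- tablet: Small tablet in a black bumper case: 11 mm thick (x), 205 mm wide (y), 138 mm high (z), 0.38 kg, screen on its -x face. Origin: middle of its lower edge (centre of the under-face); z runs up along the tablet, slanted with it. At the start it leans back 0.26 rad (15 deg) from vertical on the caddy's back board, screen to the robot, upper 65 mm standing free above the board.
- caddy: White plastic bottle caddy, fixed, 150 mm deep (x), 300 mm wide (y): floor 4 mm thick, rims 14 mm high, back board 72 mm high and 6 mm thick at its +x edge. Three grey spots, 80 mm diameter, at x -28 mm and y -92, 0, +92 mm mark the vessels' places (each stands within 6 mm of a spot); which stands where varies. Origin: centre of its underside; front faces -x.
- tray: Grey open spill tray, fixed, empty at the start: 270 mm long (x), 150 mm wide (y), rim 18 mm high, walls and floor 4 mm thick. Room for the three vessels in a row along x, 85 mm apart. Origin: centre of its underside. It is left or right of the caddy; the drawer unit is on the other side.
- drawers: Low grey small-parts drawer unit, two rows of four clear drawers, fixed: 100 mm deep (x), 216 mm wide (y), 72 mm high, top free. Its front looks to -x, the edge 48 mm in front of the origin (pulls stand out to 56 mm, too low to matter). Origin: centre of its underside. A tablet leaning 0.26 rad on the top front edge has its lower edge about 25 mm in front of the unit.
- beaker: Bystander: clear plastic beaker, 66 mm diameter, 85 mm high, with four metal tools standing in it up to 140 mm high. Loose, 0.12 kg. Origin: centre of its underside.
- vials: Bystander: grey rack 60 x 90 mm with six capped glass vials, 62 mm high in all. Loose, 0.15 kg. Origin: centre of its underside.
- blower: Bystander: blue rubber dust blower standing on its foot, bulb 56 mm diameter, nozzle up to 125 mm high. Loose, 0.08 kg. Origin: centre of its underside.
There are look-alikes about, which are no part of the job. Leave any green or purple look-alike of the square_bottle alone.

How it is judged (in metres and radians):
On the way, in this order (a step that is already met when the one before it is completed fails the run):
1. all three vessels stand upright on the spill tray, the tablet still in the caddy (x of round_bottle in the frame of tray between -0.112 and 0.112 m and y of round_bottle in the frame of tray between -0.052 and 0.052 m and z of each of round_bottle, square_bottle, flask in the frame of tray below 0.012 m and angle between each of round_bottle, square_bottle, flask's own z axis and vertical below 0.1 rad and linear speed of each of round_bottle, square_bottle, flask below 0.03 m/s and x of square_bottle in the frame of tray between -0.112 and 0.112 m and y of square_bottle in the frame of tray between -0.052 and 0.052 m and x of flask in the frame of tray between -0.112 and 0.112 m and y of flask in the frame of tray between -0.052 and 0.052 m and distance of tablet from where it was at the start of the episode below 0.03 m), for 0.2 s.
2. the tablet leans, released, against the front of the drawer unit while the three vessels stand on the spill tray (y of tablet in the frame of drawers between -0.018 and 0.018 m and x of tablet in the frame of drawers between -0.095 and -0.055 m and angle between tablet's own z axis and vertical between 0.12 and 0.45 rad and angle between tablet's own x axis and vertical above 1.671 rad and angle between the y axis of tablet and the y axis of drawers, either way round below 0.15 rad and height (world z) of tablet below 0.008 m and contact force between tablet and drawers above 0.03 N and linear speed of each of tablet, round_bottle, square_bottle, flask below 0.03 m/s and contact force between tablet and the fingers below 0.05 N and x of round_bottle in the frame of tray between -0.112 and 0.112 m and y of round_bottle in the frame of tray between -0.052 and 0.052 m and z of each of round_bottle, square_bottle, flask in the frame of tray below 0.012 m and angle between each of round_bottle, square_bottle, flask's own z axis and vertical below 0.1 rad and x of square_bottle in the frame of tray between -0.112 and 0.112 m and y of square_bottle in the frame of tray between -0.052 and 0.052 m and x of flask in the frame of tray between -0.112 and 0.112 m and y of flask in the frame of tray between -0.052 and 0.052 m), for 0.3 s.
At the end, for the whole second after the job is handed in: Tablet at rest, touching the drawer unit's front: screen out, 0.12-0.45 rad from vertical, foot on the bench 7-47 mm before the face, within 18 mm of the unit's middle, 0.15 rad of parallel. All three vessels upright, at rest, released, within 15 mm of their starting spots (y of tablet in the frame of drawers between -0.018 and 0.018 m and x of tablet in the frame of drawers between -0.095 and -0.055 m and angle between tablet's own z axis and vertical between 0.12 and 0.45 rad and angle between tablet's own x axis and vertical above 1.671 rad and angle between the y axis of tablet and the y axis of drawers, either way round below 0.15 rad and height (world z) of tablet below 0.008 m and contact force between tablet and drawers above 0.03 N and linear speed of tablet below 0.03 m/s and contact force between tablet and the fingers below 0.05 N and distance of each of round_bottle, square_bottle, flask from where it was at the start of the episode below 0.015 m and angle between each of round_bottle, square_bottle, flask's own z axis and vertical below 0.08 rad and linear speed of each of round_bottle, square_bottle, flask below 0.02 m/s).
It fails at once if a bottle or the flask is tipped by more than 0.5 rad (angle between any of round_bottle, square_bottle, flask's own z axis and vertical above 0.5 rad).
It fails at once if beaker, vial rack or blower is shifted by more than 15 mm or tipped by more than 0.4 rad (distance of any of beaker, vials, blower from where it was at the start of the episode above 0.015 m or angle between any of beaker, vials, blower's own z axis and vertical above 0.4 rad).
It also fails if it takes over 147 s, if anything falls off the work surface, if the arm or the gripper's body presses on something with over 40 N, if the wrist force passes 120 N, or if a joint passes its speed limit or range.

## Robot

A 7-joint arm with a two-finger parallel gripper is mounted at the origin on the work surface. World frame = base frame: x ahead of the robot, y to its left, z up, the work surface at z = 0. Lengths are in mm, angles in rad, forces in N, time in s.
With the tool pointing down it reaches from about 350 to 900 mm from the base axis. Payload 8.1 kg.
Tool frame: the origin (TCP) lies midway between the tips of the shut fingers; the grasp point (between the pads) lies 19 mm behind it; y points along the fingers, z is the direction in which the jaws open and shut, and the axes are right-handed (so a half turn about y gives the same grasp; the last joint's range is limited). The gripper opens to 92 mm and grips with 3 to 60 N. Pads are 19 mm wide; open, the fingers measure 130 mm over their backs; the gripper's body (75 mm by 190 mm) begins 47 mm behind the grasp point.
Start: joints at [1.213, 0.434, 0.025, 1.573, -0.012, 1.134, -0.075], TCP at [157.508, -604.843, 190.442] pointing down, gripper open.
Joint ranges: [-2.62, 2.62], [-0.44, 2.09], [-1.27, 1.32], [0.08, 2.57], [-1.32, 4.46], [0.12, 2], [-2.74, 2.74]. Speed limits (rad/s): [2.22, 2.22, 3.01, 3.01, 3.14, 3.14, 3.14].

## Interface

Orientations are given as a unit quaternion [w, x, y, z].
In Python, from rig import readout, imaging, job gives the robot as it stands. The module is installed in compiled form; this text tells all that it offers.
- The arm moves only by the tool apply_moves, never from a script. Its argument "rows" is text: rows parted by semicolons, each of 7 numbers parted by spaces: the shift along the tool's x, y, z in mm, then the turn, a rotation vector about the tool's x, y, z in rad, then the opening, from 0 (shut) to 1 (fully open). In form: tx ty tz ax ay az hand; .... A call has exactly 8 rows; each row shifts and turns the commanded pose from where the row before left it, along the tool's axes as they then stand; what a row does not reach is not made up. A row lasts 1/10 s, in which the tool goes at most 50 mm and 8.59 degrees, less where a joint would pass 70% of its speed; a pose out of reach is approached as far as the arm can. A call with a gripper value outside its range is refused whole. The fingers move at their own pace and stop on an object; "squeeze" is the grip in N (left out, the last holds). Time passes only in rows, so rows that do not move let the fingers close, or fill a call up. It gives the time, the measured TCP pose, the force and the opening at its end, in the units of the state.
- readout.state(): the state, without advancing time (a new reading comes with each control period).
- imaging.read_camera(name): name is "scene" or "top" or "wrist"; returns a dict with "pixels" (400x640x3 uint8, red, green, blue), "camera_matrix" (3x3 intrinsics, pixels), "extrinsics" (4x4, takes a point from camera to world coordinates). Camera axes: x right, y up, looking along -z (the intrinsics and any distortion apply to the point x, -y, -z); pixel columns grow to the right and rows downward; lengths in mm; the calibration is good to about 2 mm. The wrist camera is an equidistant fisheye: a pixel r from the principal point sees the ray r / f radians off the axis. A picture is of the moment at which its call begins. There is no depth.
- job.hand_in(): hands the job in, once; it reports no verdict.
The state is a dict: "time": time; "joint_positions": joint angles; "joint_vel": joint speeds; "effort": joint torques, N m; "position": TCP position; "tool_rot": TCP orientation; "force": force on the tool from outside, world axes, zero at the start; "moment": the same for the moment, N m; "finger_gap": finger opening in mm.
Only numpy, scipy, OpenCV 4.12 (cv2) and the standard library are available. Lean on these libraries where they do the work, as an engineer would, in place of code of your own. Each camera call takes 0.05 s, during which the arm holds its last target.

## Working session

There is one attempt and no reset: what is moved stays moved. The work goes in short steps, Python scripts to look and compute and a tool call to move; the robot and the scene stay as the last step left them, time stands still between calls to the robot, and variables do not carry over. Pictures are saved under pics/ and viewed, and the job is handed in when it is done.

Besides the shell and the picture viewer there is one more tool, called after "Call:" by a JSON object that holds its "fn" and its "kwargs", one argument or row to a line. apply_moves: Moves the arm, as the interface text tells. Its arguments: {"type":"object","properties":{"rows":{"type":"string"},"squeeze":{"type":"number"}},"required":["rows"]}

```bash
mkdir -p pics; ls
python3 - <<'E'
from rig import readout, imaging, job
import cv2, numpy as np
np.set_printoptions(precision=4,suppress=True)
s=readout.state()
for k,v in s.items(): print(k,v)
for n in ["scene","top","wrist"]:
    c=imaging.read_camera(n)
    cv2.imwrite(f"pics/{n}0.png",c["pixels"][:,:,::-1])
    print(n,c["camera_matrix"].tolist() if hasattr(c["camera_matrix"],'tolist') else c["camera_matrix"]);print(np.array(c["extrinsics"])); print(c.keys())
E
```

```text
pics
time 0.0
joint_positions [ 1.2134  0.4352  0.025   1.5741 -0.0116  1.134  -0.0751]
joint_vel [ 0.0004  0.0021  0.0007 -0.0016  0.0005  0.0002 -0.0002]
effort [  0.0008 -66.7857   0.9853 -31.4465  -0.0605   0.043    0.0002]
position [ 157.3212 -604.2999  189.6543]
tool_rot [ 0.0897 -0.0899  0.7019 -0.7008]
force [ 0.4018 -0.2385  1.2815]
moment [-0.0349  0.01    0.0533]
finger_gap 91.8868799402455
scene [[382.0063320439836, 0.0, 320.86373962990774], [0.0, 382.0063320439836, 195.06025977140624], [0.0, 0.0, 1.0]]
[[ -0.9427  -0.2099   0.2593 749.4959]
 [  0.3336  -0.5756   0.7466 638.9957]
 [ -0.0075   0.7904   0.6126 591.1233]
 [  0.       0.       0.       1.    ]]
dict_keys(['pixels', 'camera_matrix', 'extrinsics'])
top [[439.2965526600342, 0.0, 321.51812882597886], [0.0, 439.2965526600342, 199.17893883293033], [0.0, 0.0, 1.0]]
[[  -0.0088    0.9918   -0.1277  361.1235]
 [  -0.9996   -0.0122   -0.0262  -19.1226]
 [  -0.0276    0.1274    0.9915 1057.0044]
 [   0.        0.        0.        1.    ]]
dict_keys(['pixels', 'camera_matrix', 'extrinsics'])
wrist [[309.70691628693146, 0.0, 315.4632443620367], [0.0, 309.70691628693146, 197.36286770009306], [0.0, 0.0, 1.0]]
[[   0.2514    0.9292    0.271   231.2642]
 [  -0.9679    0.2419    0.0683 -586.3138]
 [  -0.0021   -0.2795    0.9602  383.8053]
 [   0.        0.        0.        1.    ]]
dict_keys(['pixels', 'camera_matrix', 'extrinsics'])
```

View pics/scene0.png

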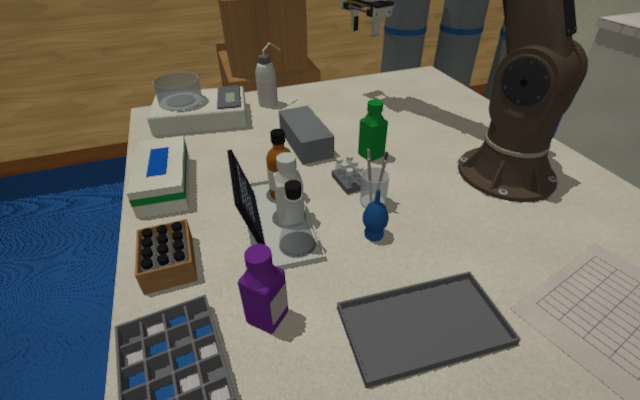

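View pics/top0.png

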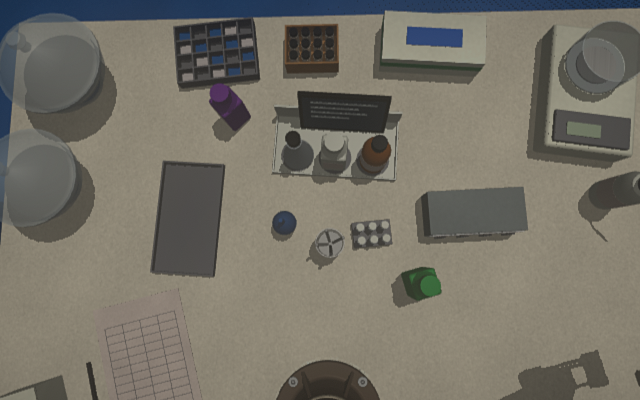

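View pics/wrist0.png

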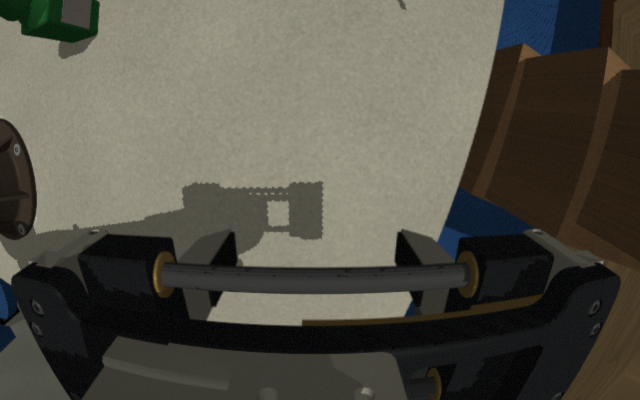

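```bash
cat > h.py <<'E'
import numpy as np, cv2
from rig import readout, imaging
from scipy.spatial.transform import Rotation as R
np.set_printoptions(precision=3,suppress=True)
def cam(n,save=None):
    c=imaging.read_camera(n); c={k:np.array(v) for k,v in c.items()}; c['n']=n
    if save: cv2.imwrite(f"pics/{save}.png",c['pixels'][:,:,::-1])
    return c
def ray(c,uv):
    K=c['camera_matrix'];E=c['extrinsics']
    a=(uv[0]-K[0,2])/K[0,0];b=(uv[1]-K[1,2])/K[1,1]
    if c['n']=='wrist':
        r=np.hypot(a,b); d=np.array([a/r*np.sin(r),-b/r*np.sin(r),-np.cos(r)]) if r>1e-9 else np.array([0,0,-1.])
    else: d=np.array([a,-b,-1.])
    d=E[:3,:3]@(d/np.linalg.norm(d)); return E[:3,3],d
def onz(c,uv,z):
    o,d=ray(c,uv); return o+d*(z-o[2])/d[2]
def tri(*obs):
    A=np.zeros((3,3));b=np.zeros(3);P=[]
    for c,uv in obs:
        o,d=ray(c,uv);M=np.eye(3)-np.outer(d,d);A+=M;b+=M@o;P.append((M,o))
    x=np.linalg.solve(A,b); return x,[float(np.linalg.norm(M@(x-o))) for M,o in P]
def proj(c,X):
    K=c['camera_matrix'];E=c['extrinsics'];p=E[:3,:3].T@(np.array(X,float)-E[:3,3])
    if c['n']=='wrist':
        rho=np.hypot(p[0],p[1]);t=np.arctan2(rho,-p[2]);q=np.array([p[0],-p[1]])/max(rho,1e-9)*t
    else: q=np.array([p[0],-p[1]])/-p[2]
    return np.array([K[0,0]*q[0]+K[0,2],K[1,1]*q[1]+K[1,2]])
def crop(img,x0,y0,x1,y1,k,name,pts=None):
    im=cv2.resize(img[y0:y1,x0:x1,::-1].copy(),None,fx=k,fy=k,interpolation=cv2.INTER_CUBIC)
    for p in (pts or []): cv2.circle(im,(int((p[0]-x0+.5)*k),int((p[1]-y0+.5)*k)),3,(0,0,255),1)
    cv2.imwrite(f"pics/{name}.png",im)
def tool():
    s=readout.state();q=s['tool_rot'];return s,R.from_quat([q[1],q[2],q[3],q[0]]).as_matrix()
def save(c,f): np.savez(f,**c)
def load(f):
    c=dict(np.load(f));c['n']=str(c['n']);return c
E
python3 - <<'E'
from h import *
t=cam('top');s=cam('scene');save(t,'top0.npz');save(s,'scene0.npz')
im=np.clip(t['pixels'].astype(float)*1.6,0,255).astype(np.uint8)
crop(im,260,80,410,190,5,'tc0'); crop(im,140,140,300,290,4,'tc1'); crop(im,260,180,540,310,2.8,'tc2')
crop(s['pixels'],200,100,340,280,4,'sc0')
st,M=tool();print(M)
E
```

```text
[[-0.968 -0.     0.252]
 [-0.252  0.001 -0.968]
 [ 0.    -1.    -0.001]]
```

View pics/tc0.png

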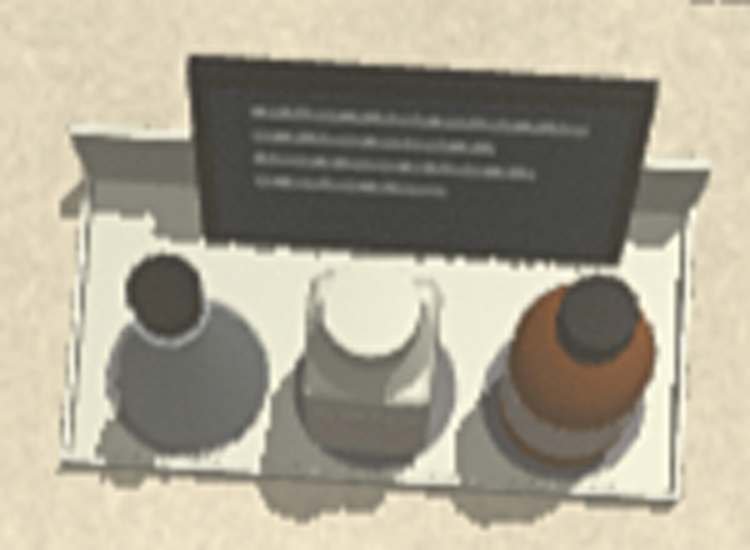

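View pics/sc0.png

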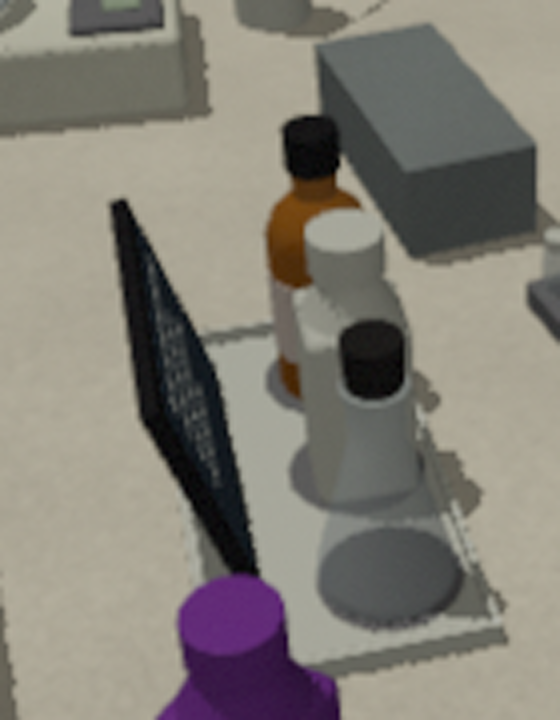

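View pics/tc2.png

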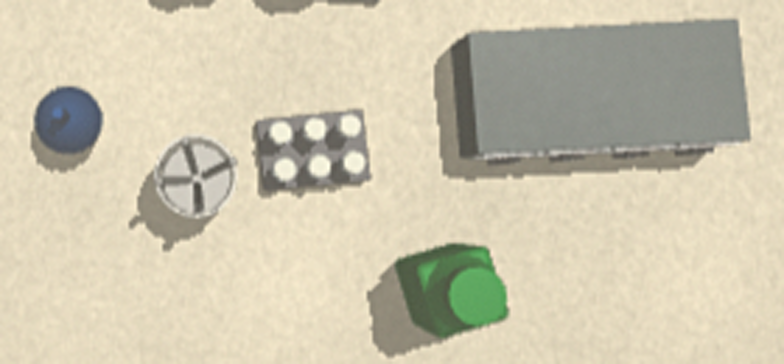

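View pics/tc1.png

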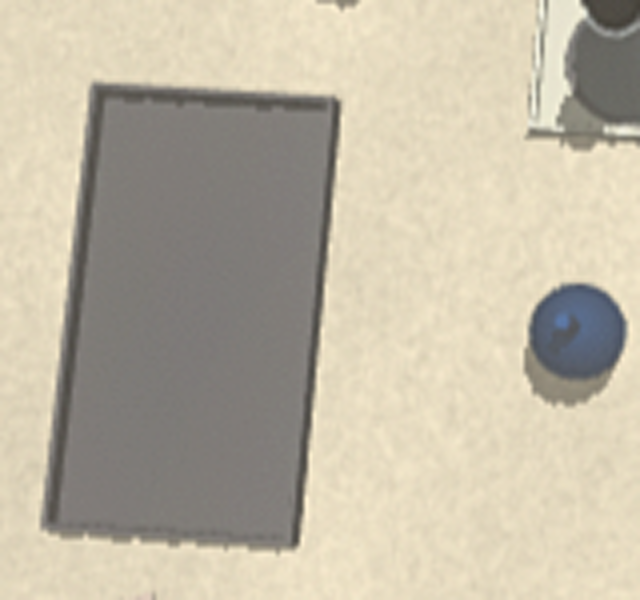

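Run:
```python
from h import *
t=load('top0.npz');s=load('scene0.npz')
def tc(x,y,k=5,o=(260,80)): return (x/k+o[0]-.5+.0, y/k+o[1]-.5)
def sc(x,y): return (x/4+200-.5,y/4+100-.5)
# black caps masks
for n,c,box in (('top flask',t,(280,125,306,152)),('top round',t,(368,130,390,155)),('scene flask',s,(282,178,304,202)),('scene round',s,(268,126,288,146))):
    x0,y0,x1,y1=box; im=c['pixels'][y0:y1,x0:x1].astype(int)
    m=((im.max(2)<(45 if c is t else 40))).astype(np.uint8)
    cnt=max(cv2.findContours(m,cv2.RETR_EXTERNAL,cv2.CHAIN_APPROX_NONE)[0],key=cv2.contourArea)
    print(n,cv2.boundingRect(cnt)[0]+x0,cv2.boundingRect(cnt)[1]+y0,cv2.boundingRect(cnt)[2:],cv2.contourArea(cnt))
for nm,a,b,h in (('flask',tc(165,293),sc(373,345),158),('square',tc(372,309),sc(344,232),165),('round',tc(598,317),sc(311,134),176)):
    x,e=tri((t,a),(s,b)); print(nm,a,b,'tri',x,e,'top@h',onz(t,a,h+4),'scene@h',onz(s,b,h+4))
# tray corners at rim z=18 (tc1: k4, off 140,140)
tr=[onz(t,tc(x,y,4,(140,140)),18) for x,y in ((93,85),(338,99),(298,548),(43,530))]
print('tray',tr,np.mean(tr,0))
d=[onz(t,tc(x,y,2.8,(260,180)),72) for x,y in ((470,33),(740,19),(748,140),(474,157))]
print('drawers',d,np.mean(d,0))
# scene drawers top corners
ds=[onz(s,sc(x,y),72) for x,y in ((317,44),(430,24),(536,148),(410,171))];print('dr scene',ds,np.mean(ds,0))
print('dr tri',tri((t,tc(474,157,2.8,(260,180))),(s,sc(536,148))))
cd=[onz(t,tc(x,y),14) for x,y in ((62,464),(678,498))];print('caddy front',cd)
cb=[onz(t,tc(x,y),72) for x,y in ((72,127),(710,167))];print('caddy back',cb)
print('tab top L',tri((t,tc(190,58)),(s,sc(148,420))),'R',tri((t,tc(657,82)),(s,sc(120,203))))
for nm,p,z in (('blower',(67,120),60),('beaker',(196,176),85),('v',(313,150),62)): print(nm,onz(t,tc(*p,2.8,(260,180)),z))
```

```text
top flask 301 125 (5, 3) 6.0
top round 368 130 (16, 2) 5.0
scene flask 285 180 (16, 20) 231.5
scene round 271 129 (14, 16) 169.5
flask (292.5, 138.1) (292.75, 185.75) tri [607.121  64.759 157.754] [0.28630331647545926, 0.2863033164753318] top@h [606.232  64.26  162.   ] scene@h [608.281  70.573 162.   ]
square (333.9, 141.3) (285.5, 157.5) tri [596.598 -22.407 167.49 ] [0.0943500349083314, 0.09435003490846453] top@h [596.107 -22.367 169.   ] scene@h [597.219 -20.118 169.   ]
round (379.1, 142.9) (277.25, 133.0) tri [ 589.686 -114.974  176.028] [0.2971935552349861, 0.29719355523506474] top@h [ 588.368 -114.433  180.   ] scene@h [ 591.45  -108.004  180.   ]
tray [array([594.15 , 394.628,  18.   ]), array([583.268, 244.185,  18.   ]), array([314.995, 262.531,  18.   ]), array([326.607, 414.331,  18.   ])] [454.755 328.919  18.   ]
drawers [array([ 502.975, -231.618,   72.   ]), array([ 511.542, -446.812,   72.   ]), array([ 414.745, -446.597,   72.   ]), array([ 403.501, -230.864,   72.   ])] [ 458.191 -338.973   72.   ]
dr scene [array([ 509.586, -443.423,   72.   ]), array([ 415.996, -447.416,   72.   ]), array([ 408.791, -230.81 ,   72.   ]), array([ 499.925, -230.749,   72.   ])] [ 458.575 -338.1     72.   ]
dr tri (array([ 405.697, -232.328,   70.185]), [2.3537533682568585, 2.353753368256805])
caddy front [array([562.56 , 128.064,  14.   ]), array([ 541.826, -168.442,   14.   ])]
caddy back [array([711.106, 116.103,  72.   ]), array([ 686.49, -179.5 ,   72.  ])]
tab top L (array([717.435,  56.054, 135.894]), [1.286568393255439, 1.28656839325556]) R (array([ 700.584, -146.321,  137.409]), [2.7312885595306096, 2.7312885595305407])
blower [437.35   94.548  60.   ]
beaker [390.213 -10.164  85.   ]
v [ 410.844 -104.396   62.   ]
```

In the two overview pictures (top / scene pixels):
- **Amber round bottle:** top (379,143), scene (277,133). It is the only amber object.
- **Square bottle candidates:** white at top (334,141) / scene (286,158), inside the caddy. Purple at top (228,105) / scene (264,290) and green at top (423,284) / scene (373,130) are look-alikes. A grey wash bottle stands at top (620,190). I choose the white one in the caddy.
- **Flask:** top (293,138) / scene (293,186), with a black stopper and a conical foot.
- **Tablet:** top (345,112), the only one.
- **Tray:** dark open tray at top (188,218). The divided organiser at (217,52) is not it.
- **Drawer unit:** grey box at top (475,212).

The close crops confirm these choices. First I raise the tool and turn the jaws to the caddy's direction.

Call:
{"fn": "apply_moves", "kwargs": {
  "rows": "0 -10 0 0 -0.149 0 1;0 -10 0 0 -0.149 0 1;0 -10 0 0 -0.149 0 1;0 -10 0 0 -0.149 0 1;0 -10 0 0 -0.149 0 1;0 -10 0 0 -0.149 0 1;0 -10 0 0 -0.149 0 1;0 -10 0 0 -0.149 0 1",
  "squeeze": 25
}}

```text
time: 1.05
position: [157.4, -604.7, 270.7]
tool_rot: [0.47, -0.47, 0.529, -0.529]
force: [0.9, 0.0, -1.2]
finger_gap: 91.9
```

Call:
{"fn": "apply_moves", "kwargs": {
  "rows": "0 0 0 0 -0.047 0 1;-38 0 24 0 0 0 1;-41 0 26 0 0 0 1;-41 0 26 0 0 0 1;-41 0 26 0 0 0 1;-41 0 26 0 0 0 1;-41 0 26 0 0 0 1;-41 0 26 0 0 0 1"
}}

```text
time: 1.85
position: [359.6, -333.8, 270.6]
tool_rot: [-0.48, 0.48, -0.519, 0.519]
force: [1.1, -0.6, 0.0]
finger_gap: 91.5
```

Call:
{"fn": "apply_moves", "kwargs": {
  "rows": "-41 0 26 0 0 0 1;-41 0 26 0 0 0 1;-41 0 26 0 0 0 1;-41 0 26 0 0 0 1;-41 0 26 0 0 0 1;-41 0 26 0 0 0 1;-41 0 26 0 0 0 1;-30 0 20 0 0 0 1"
}}

```text
time: 2.65
position: [585.8, -31.8, 270.4]
tool_rot: [0.481, -0.481, 0.519, -0.518]
force: [0.6, -0.9, 0.5]
finger_gap: 91.5
```

Run:
```python
from h import *
s,M=tool();print(s['position'],s['joint_positions'],s['force']);print(M)
c=cam('wrist','w1');save(c,'w1.npz');print(c['extrinsics'])
```

```text
[585.818 -31.806 270.365] [ 0.379  0.383 -0.59   1.51   0.216  1.313 -0.307] [ 0.618 -0.88   0.462]
[[-0.075  0.     0.997]
 [-0.997  0.001 -0.075]
 [-0.001 -1.     0.   ]]
[[  0.997   0.072   0.022 592.409]
 [ -0.076   0.958   0.277  42.375]
 [ -0.001  -0.277   0.961 464.517]
 [  0.      0.      0.      1.   ]]
```

View pics/w1.png

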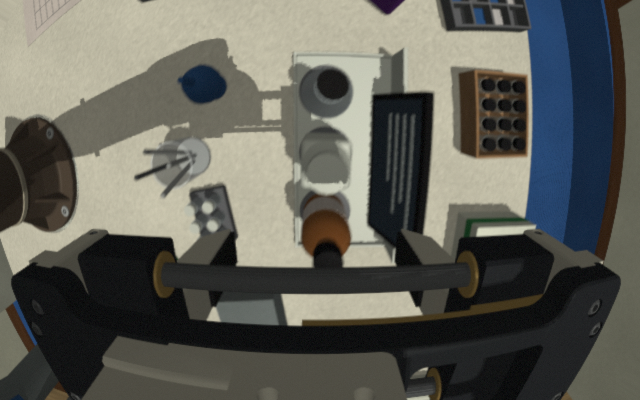

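The wrist view shows the flask stopper near (331,85), the white cap near (327,168), the amber bottle at (326,235) and the tablet at (400,165). I check the overview estimates against it.

Run:
```python
from h import *
c=load('w1.npz');t=load('top0.npz');s=load('scene0.npz')
pts=[(607,65,160),(596.5,-22.3,168),(589.6,-114.8,178)]
P=[proj(c,p) for p in pts];print(P)
im=np.clip(c['pixels'].astype(float)*1.5,0,255).astype(np.uint8)
crop(im,270,40,450,260,3.4 if False else 2.7,'w1c',P)
```

```text
[array([328.929,  86.344]), array([324.789, 176.319]), array([324.292, 265.475])]
```

View pics/w1c.png

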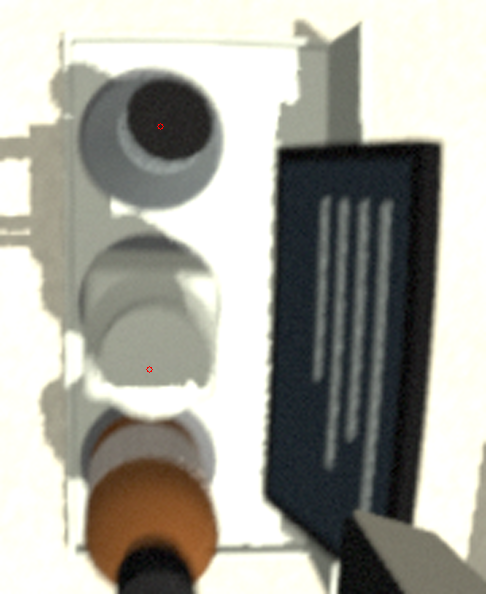

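Call:
{"fn": "apply_moves", "kwargs": {
  "rows": "-33 0 5 0 0 0 0.8;-33 0 5 0 0 0 0.8;-33 0 6 0 0 0 0.8;0 20 0 0 0 0 0.8;0 25 0 0 0 0 0.8;0 25 0 0 0 0 0.8;0 20 0 0 0 0 0.8;0 10 0 0 0 0 0.8"
}}

```text
time: 3.5
position: [607.1, 61.6, 168.4]
tool_rot: [0.479, -0.481, 0.519, -0.518]
force: [0.5, 0.6, 0.8]
finger_gap: 73.1
```

Run:
```python
from h import *
s,M=tool();print(s['position'],s['force'])
c=cam('top','t1');d=cam('scene','s1');save(d,'s1.npz');save(c,'t1.npz')
a=np.clip(c['pixels'].astype(float)*1.6,0,255).astype(np.uint8)
A=cv2.resize(a[70:190,230:350],None,fx=3.3,fy=3.3);B=cv2.resize(d['pixels'][120:240,230:350],None,fx=3.3,fy=3.3)
cv2.imwrite('pics/p1.png',np.hstack([A,B])[:,:,::-1])
```

```text
[607.124  61.643 168.402] [0.52  0.567 0.764]
```

View pics/p1.png

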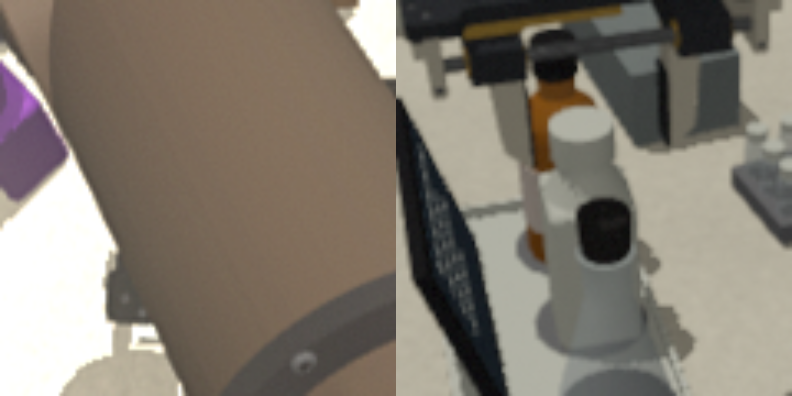

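Run:
```python
from h import *
s,M=tool();print(s['position'],s['time'])
d=cam('scene');w=cam('wrist','w2');save(w,'w2.npz')
p=s['position']; z=M[:,2]
P=[proj(d,p),proj(d,p+z*36),proj(d,p-z*36)];print(P)
crop(d['pixels'],230,120,350,240,5,'s2c',P)
```

```text
[607.375  61.83  169.158] 3.6
[array([291.729, 180.058]), array([272.972, 183.098]), array([310.12 , 177.078])]
```

View pics/s2c.png

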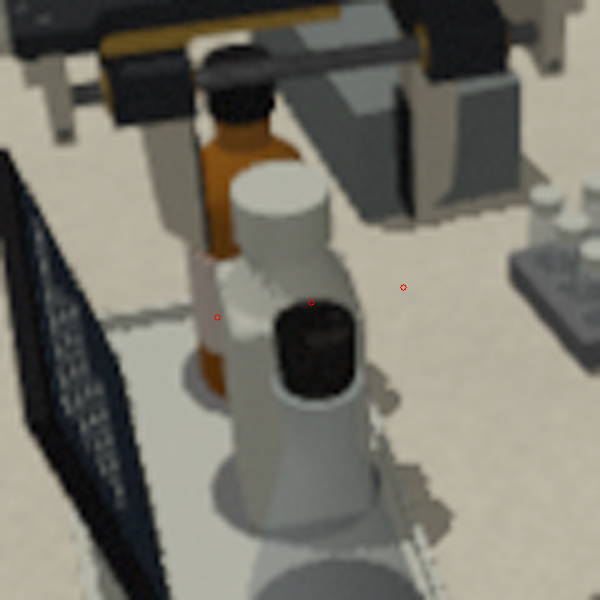

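View pics/w2.png

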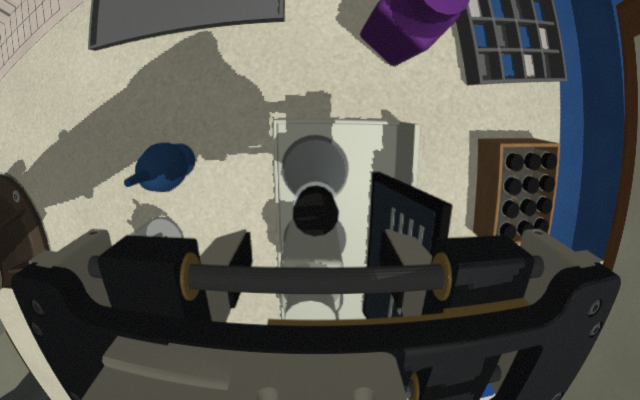

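Run:
```python
from h import *
s,M=tool();w=load('w2.npz')
p=s['position']; z=M[:,2]
P=[proj(w,p),proj(w,p+z*36.5),proj(w,p-z*36.5)];print(P)
P+= [proj(w,p+z*36.5*k-M[:,1]*40) for k in (0,1,-1)]
im=np.clip(w['pixels'].astype(float)*1.5,0,255).astype(np.uint8)
crop(im,220,160,430,400,2.5,'w2c',P)
```

```text
[array([314.966, 223.728]), array([369.096, 223.475]), array([260.907, 223.444])]
```

View pics/w2c.png

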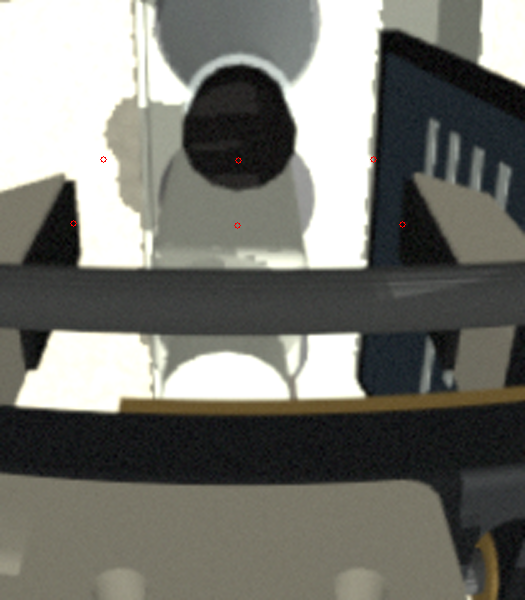

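Run:
```python
from h import *
s,M=tool();w=load('w2.npz');d=load('s1.npz')
p=s['position']
for a,b in (((75,182),(412,222)),((403,175),(193,240))):
    x,e=tri((w,(a[0]/2.5+220-.5,a[1]/2.5+160-.5)),(d,(b[0]/5+230-.5,b[1]/5+120-.5)));print(x,e,M.T@(x-p))
# wrist cam rel to tool
E=w['extrinsics'];print(M.T@(E[:3,3]-p))
# stopper tri using wrist2 circle centre & top
print(tri((w,(239/2.5+220-.5,121/2.5+160-.5)),(load('top0.npz'),(292.5,138.1))))
print(tri((w,(239/2.5+220-.5,121/2.5+160-.5)),(load('scene0.npz'),(292.75,185.75))))
print(tri((w,(239/2.5+220-.5,121/2.5+160-.5)),(load('w1.npz'),(171/2.7+270-.5,121/2.7+40-.5))))
```

```text
[570.881  72.444 203.678] [1.1606435116854845, 1.1606435116854805] [ -7.036 -32.484 -38.417]
[648.149  69.803 210.976] [3.1180385301412645, 3.1180385301410536] [-10.366 -39.718  38.83 ]
[ -74.432 -193.257    0.794]
(array([609.437,  65.824, 148.572]), [0.5589780331437582, 0.5589780331440682])
(array([608.88 ,  70.828, 162.341]), [0.5222300049671063, 0.5222300049669025])
(array([610.22 ,  67.521, 153.474]), [1.118308413819874, 1.1183084138200516])
```

Run:
```python
from h import *
# w1: use saved extrinsics, tool pose from state then
w0=cv2.imread('pics/wrist0.png')[:,:,::-1]; w1=load('w1.npz');w2=load('w2.npz')
a=[np.clip(x.astype(float)*1.5,0,255).astype(np.uint8)[210:300,190:440] for x in (w1['pixels'],w2['pixels'])]
cv2.imwrite('pics/cmp.png',cv2.resize(np.vstack(a),None,fx=3.1,fy=3.1,interpolation=cv2.INTER_CUBIC)[:,:,::-1])
s,M=tool();p=np.array(s['position']);E=w2['extrinsics'].copy()
# cam pose in tool frame
T=M.T@E[:3,:3];o=M.T@(E[:3,3]-p)
w={**w2,'extrinsics':np.vstack([np.c_[T,o],[0,0,0,1]])}
for px,zz in (((235.5,231.5),-45.8),((397,231),45.8),((249.5,232.5),-36.5),((381,229.5),36.5)):
    o,d=ray(w,px);print(px,o+d*(zz-o[2])/d[2])
```

```text
(235.5, 231.5) [ -6.949 -31.533 -45.8  ]
(397, 231) [ -9.679 -37.336  45.8  ]
(249.5, 232.5) [ -8.199 -35.616 -36.5  ]
(381, 229.5) [-10.771 -37.408  36.5  ]
```

View pics/cmp.png

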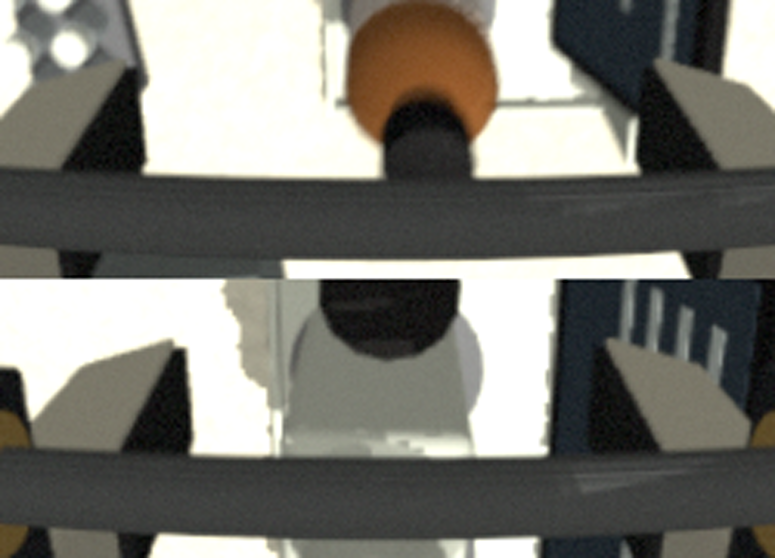

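The fingertips measure about 35 mm behind the reported TCP, in both the wrist and the scene view. I descend in stages and look again before closing.

Call:
{"fn": "apply_moves", "kwargs": {
  "rows": "-4 10 2 0 0 0 0.7;0 10 0 0 0 0 0.7;0 10 0 0 0 0 0.7;0 10 0 0 0 0 0.7;0 5 0 0 0 0 0.7;0 5 0 0 0 0 0.7;0 0 0 0 0 0 0.7;0 0 0 0 0 0 0.7"
}}

```text
time: 4.5
position: [610.7, 66.3, 120.6]
tool_rot: [-0.48, 0.48, -0.519, 0.519]
force: [-0.4, -1.1, 0.5]
finger_gap: 64.4
```

```bash
cat >> h.py <<'E'
def look(name,box=(220,110,360,250),k=5):
    s,M=tool();d=cam('scene');p=np.array(s['position']);print(p,s['force'],s['finger_gap'])
    crop(np.clip(d['pixels']*1.3,0,255).astype(np.uint8),*box,k,name)
    save(d,name+'.npz')
E
python3 -c "
from h import *
look('s3')"
```

```text
[610.681  66.285 120.586] [-0.405 -1.078  0.508] 64.43572952202554
```

View pics/s3.png

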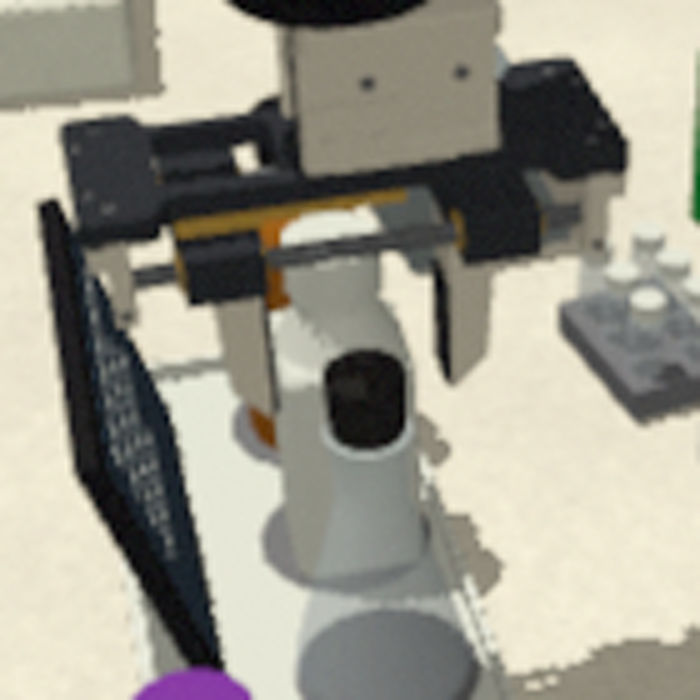

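Call:
{"fn": "apply_moves", "kwargs": {
  "rows": "0 5 0 0 0 0 0.6;0 5 0 0 0 0 0.6;0 4 -1 0 0 0 0.6;0 0 0 0 0 0 0.6;0 0 0 0 0 0 0.6;0 0 0 0 0 0 0.6;0 0 0 0 0 0 0.6;0 0 0 0 0 0 0.6"
}}

```text
time: 5.35
position: [609.6, 66.4, 106.6]
tool_rot: [-0.48, 0.48, -0.519, 0.519]
force: [-0.1, 0.1, 0.2]
finger_gap: 54.9
```

```bash
python3 -c "
from h import *
look('s4')
w=cam('wrist');save(w,'w4.npz')
crop(np.clip(w['pixels']*1.5,0,255).astype(np.uint8),220,130,430,400,2.2,'w4')
a=cv2.imread('pics/s4.png');b=cv2.imread('pics/w4.png')
a=cv2.resize(a[150:550,150:550],None,fx=.85,fy=.85)
h=max(a.shape[0],b.shape[0]);o=np.zeros((h,a.shape[1]+b.shape[1],3),np.uint8);o[:a.shape[0],:a.shape[1]]=a;o[:b.shape[0],a.shape[1]:]=b
cv2.imwrite('pics/c4.png',o)"
```

```text
[609.643  66.353 106.588] [-0.122  0.059  0.204] 54.886764785427175
```

View pics/c4.png

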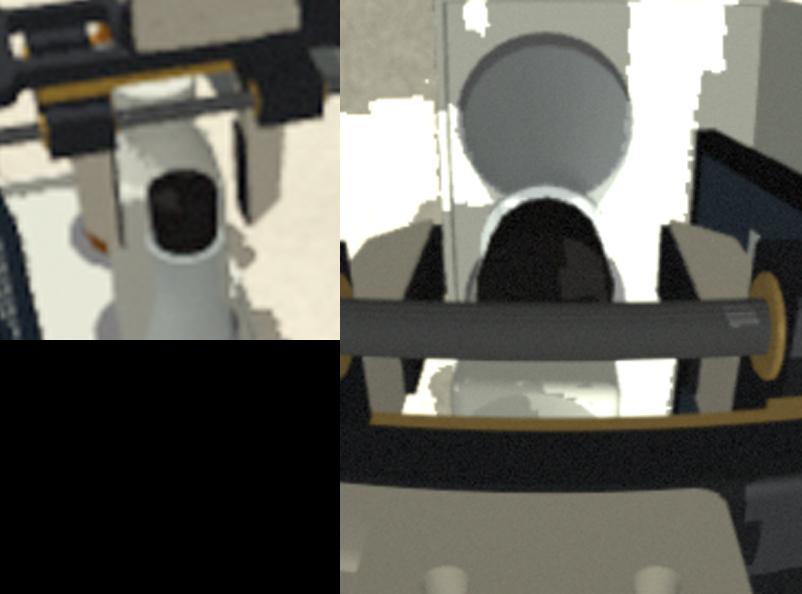

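Call:
{"fn": "apply_moves", "kwargs": {
  "rows": "0 0 -1 0 0 0 0.4;0 0 0 0 0 0 0.2;0 0 0 0 0 0 0;0 0 0 0 0 0 0;0 0 0 0 0 0 0;0 0 0 0 0 0 0;0 0 0 0 0 0 0;0 0 0 0 0 0 0",
  "squeeze": 25
}}

```text
time: 6.25
position: [608.5, 66.4, 106.4]
tool_rot: [0.48, -0.48, 0.519, -0.519]
force: [-0.6, -0.1, 1.5]
finger_gap: 31.1
```

```bash
python3 -c "
from h import *
look('s5')"
```

```text
[608.469  66.438 106.436] [-0.635 -0.065  1.528] 31.079362597439186
```

View pics/s5.png

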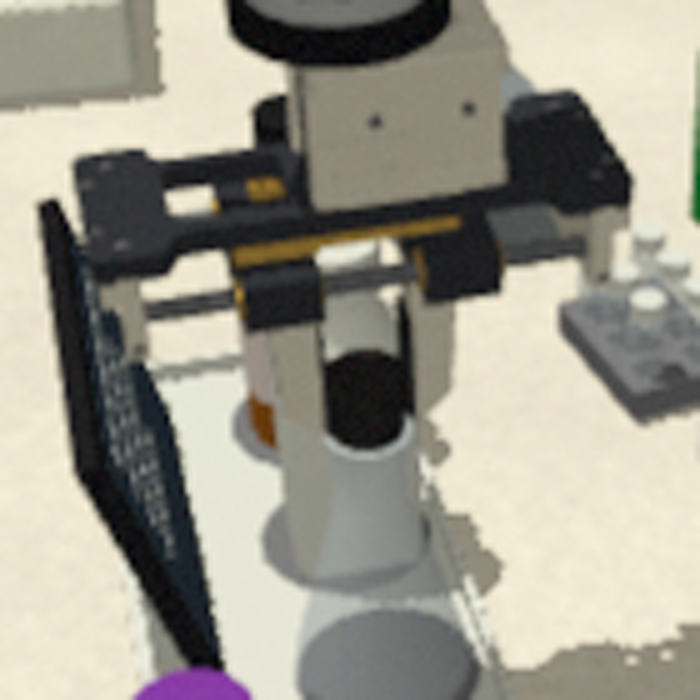

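Gap 31.1 mm matches the stopper. Now a test lift.

Call:
{"fn": "apply_moves", "kwargs": {
  "rows": "0 -3 0 0 0 0 0;0 -7 0 0 0 0 0;0 -10 0 0 0 0 0;0 -15 0 0 0 0 0;0 -15 0 0 0 0 0;0 -10 0 0 0 0 0;0 -10 0 0 0 0 0;0 0 0 0 0 0 0"
}}

```text
time: 7.1
position: [609.4, 66.7, 178.3]
tool_rot: [-0.481, 0.48, -0.518, 0.519]
force: [0.3, 0.4, -2.9]
finger_gap: 31.2
```

```bash
python3 -c "
from h import *
look('s6')"
```

```text
[609.446  66.721 178.283] [ 0.343  0.394 -2.947] 31.242947330966068
```

View pics/s6.png

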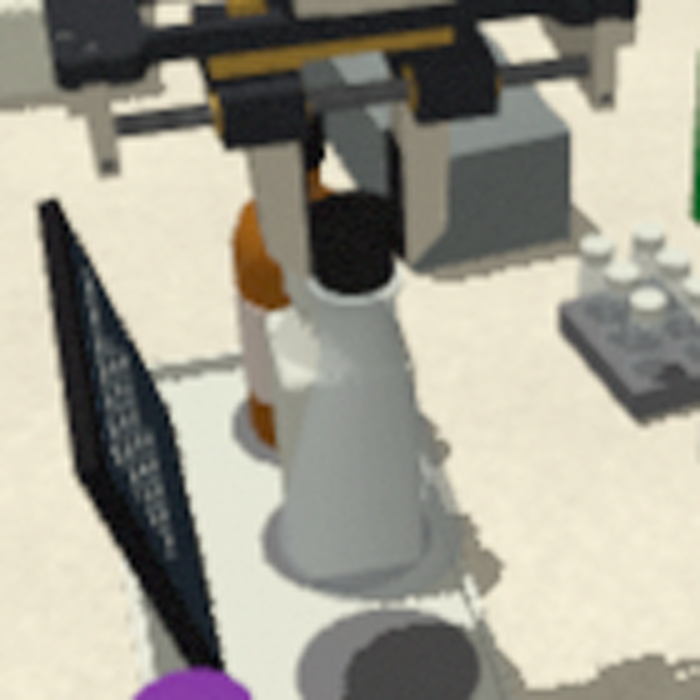

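Call:
{"fn": "apply_moves", "kwargs": {
  "rows": "-12 0 -12 0 0 0 0;-24 0 -25 0 0 0 0;-34 0 -35 0 0 0 0;-34 0 -35 0 0 0 0;-34 0 -35 0 0 0 0;-34 0 -35 0 0 0 0;-34 0 -35 0 0 0 0;-24 0 -25 0 0 0 0"
}}

```text
time: 7.95
position: [385.9, 316.5, 176.2]
tool_rot: [0.481, -0.482, 0.518, -0.518]
force: [0.8, 1.3, -1.9]
finger_gap: 31.4
```

Call:
{"fn": "apply_moves", "kwargs": {
  "rows": "-12 0 -13 0 0 0 0;-6 0 -6 0 -0.08 0 0;0 0 0 0 -0.14 0 0;0 0 0 0 -0.14 0 0;0 0 0 0 -0.14 0 0;0 0 0 0 -0.14 0 0;0 0 0 0 -0.1 0 0;0 0 0 0 -0.04 0 0"
}}

```text
time: 8.75
position: [371.1, 333.2, 175.7]
tool_rot: [-0.642, 0.643, -0.296, 0.296]
force: [0.1, -0.8, -3.5]
finger_gap: 31.3
```

```bash
python3 -c "
from h import *
look('s7',(300,130,560,390),2.7)
c=cam('top');save(c,'t7.npz');crop(np.clip(c['pixels']*1.4,0,255).astype(np.uint8),120,120,320,300,3.5,'t7')
"
```

```text
[371.085 333.233 175.73 ] [ 0.136 -0.848 -3.516] 31.32309834655781
```

View pics/s7.png

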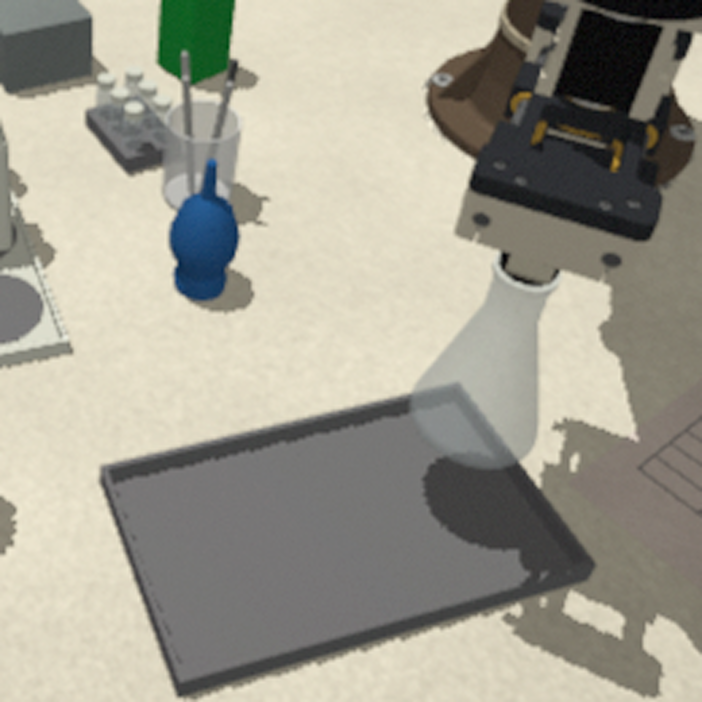

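View pics/t7.png

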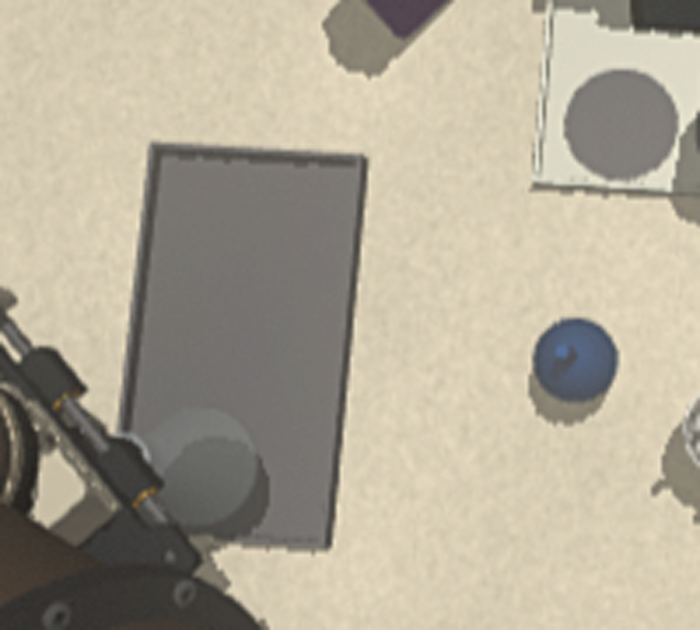

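Call:
{"fn": "apply_moves", "kwargs": {
  "rows": "0 12 0 0 0 0 0;0 15 0 0 0 0 0;0 15 0 0 0 0 0;0 12 0 0 0 0 0;0 8 0 0 0 0 0;0 4 0 0 0 0 0;0 2 0 0 0 0 0;0 0 0 0 0 0 0"
}}

```text
time: 9.65
position: [372.5, 333.6, 108.5]
tool_rot: [0.642, -0.641, 0.297, -0.297]
force: [0.4, -0.1, -2.8]
finger_gap: 31.6
```

```bash
python3 -c "
from h import *
look('s8',(360,180,560,390),3)
"
```

```text
[372.455 333.553 108.478] [ 0.418 -0.102 -2.775] 31.575597906312037
```

View pics/s8.png

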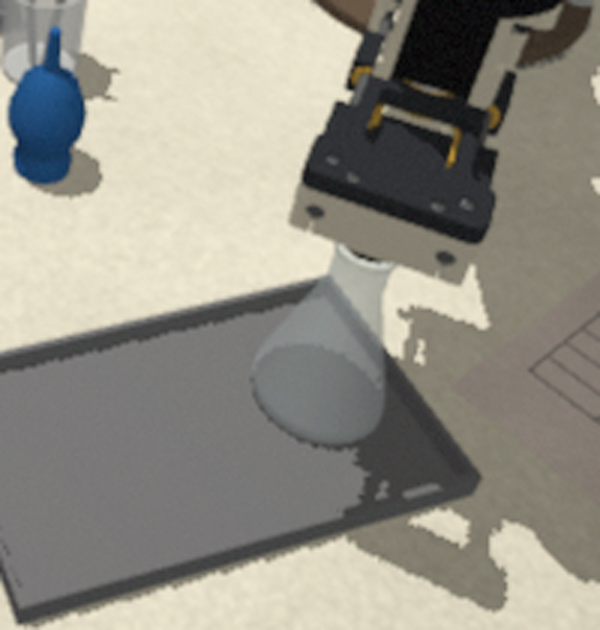

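Call:
{"fn": "apply_moves", "kwargs": {
  "rows": "0 1 0 0 0 0 0;0 1 0 0 0 0 0;0 0 0 0 0 0 0;0 0 0 0 0 0 0;0 0 0 0 0 0 0;0 0 0 0 0 0 0;0 0 0 0 0 0 0;0 0 0 0 0 0 0"
}}

```text
time: 10.5
position: [372.4, 333.4, 106.4]
tool_rot: [0.642, -0.642, 0.297, -0.297]
force: [-0.9, -0.4, -3.0]
finger_gap: 31.2
```

Call:
{"fn": "apply_moves", "kwargs": {
  "rows": "0 1 0 0 0 0 0;0 0 0 0 0 0 0;0 0 0 0 0 0 0;0 0 0 0 0 0 0;0 0 0 0 0 0 0;0 0 0 0 0 0 0;0 0 0 0 0 0 0;0 0 0 0 0 0 0"
}}

```text
time: 11.3
position: [372.6, 333.8, 106.3]
tool_rot: [0.642, -0.641, 0.297, -0.298]
force: [-1.4, -2.6, 9.6]
finger_gap: 31.1
```

Call:
{"fn": "apply_moves", "kwargs": {
  "rows": "0 0 0 0 0 0 0.3;0 0 0 0 0 0 0.5;0 0 0 0 0 0 0.6;0 0 0 0 0 0 0.6;0 -10 0 0 0 0 0.6;0 -20 0 0 0 0 0.6;0 -30 0 0 0 0 0.6;0 -30 0 0 0 0 0.6"
}}

```text
time: 12.1
position: [372.0, 333.4, 196.9]
tool_rot: [-0.642, 0.642, -0.297, 0.297]
force: [-0.3, 0.3, -0.6]
finger_gap: 55.2
```

```bash
python3 -c "
from h import *
look('s9',(360,180,560,390),3)
"
```

```text
[372.017 333.429 196.886] [-0.307  0.345 -0.636] 55.2158461199271
```

View pics/s9.png

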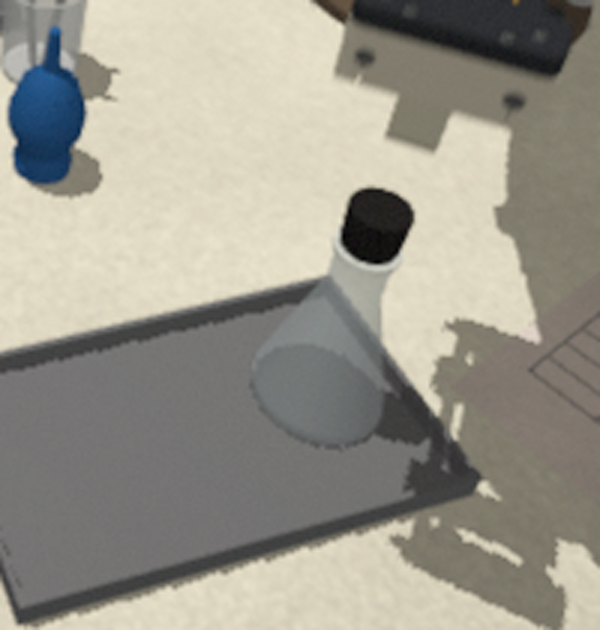

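Call:
{"fn": "apply_moves", "kwargs": {
  "rows": "0 0 0 0 0.13 0 0.7;0 0 0 0 0.13 0 0.7;0 0 0 0 0.13 0 0.7;0 0 0 0 0.13 0 0.7;0 0 0 0 0.13 0 0.7;0 0 0 0 0.13 0 0.7;26 0 19 0 0 0 0.7;38 0 29 0 0 0 0.7"
}}

```text
time: 12.95
position: [414.2, 268.1, 196.4]
tool_rot: [0.483, -0.481, 0.518, -0.517]
force: [0.9, 0.7, -0.5]
finger_gap: 64.2
```

Call:
{"fn": "apply_moves", "kwargs": {
  "rows": "38 0 29 0 0 0 0.7;38 0 29 0 0 0 0.7;38 0 29 0 0 0 0.7;38 0 29 0 0 0 0.7;38 0 29 0 0 0 0.7;38 0 29 0 0 0 0.7;30 0 20 0 0 0 0.7;14 0 10 0 0 0 0.7"
}}

```text
time: 13.75
position: [599.0, -25.3, 195.4]
tool_rot: [-0.479, 0.479, -0.52, 0.52]
force: [0.2, -0.4, -0.7]
finger_gap: 64.5
```

```bash
python3 -c "
from h import *
look('s10')
w=cam('wrist');save(w,'w10.npz')
crop(np.clip(w['pixels']*1.5,0,255).astype(np.uint8),220,100,430,300,3,'w10')
"
```

```text
[599.049 -25.269 195.379] [ 0.213 -0.367 -0.691] 64.5274275206433
```

View pics/w10.png

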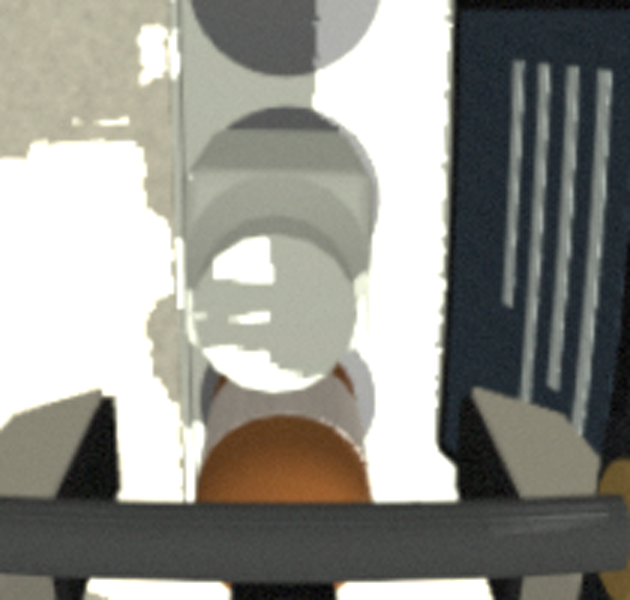

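```bash
python3 -c "
from h import *
w=load('w10.npz');s,M=tool();print(M,s['position'])
p=onz(w,(275/3+220-.5,312/3+100-.5),169);print(p, M.T@(p-s['position']))
x,e=tri((w,(275/3+220-.5,312/3+100-.5)),(load('top0.npz'),(333.9,141.3)));print(x,e)
x,e=tri((w,(275/3+220-.5,312/3+100-.5)),(load('scene0.npz'),(285.5,157.5)));print(x,e)
"
```

```text
[[-0.081 -0.     0.997]
 [-0.997 -0.    -0.081]
 [ 0.    -1.    -0.   ]] [598.583 -23.59  195.223]
[597.861 -20.263 169.   ] [-3.265 26.222 -0.988]
[597.686 -22.308 162.702] [0.1180363089471885, 0.11803630894709803]
[597.545 -20.168 169.033] [0.32864533717315403, 0.32864533717319716]
```

View pics/s10.png

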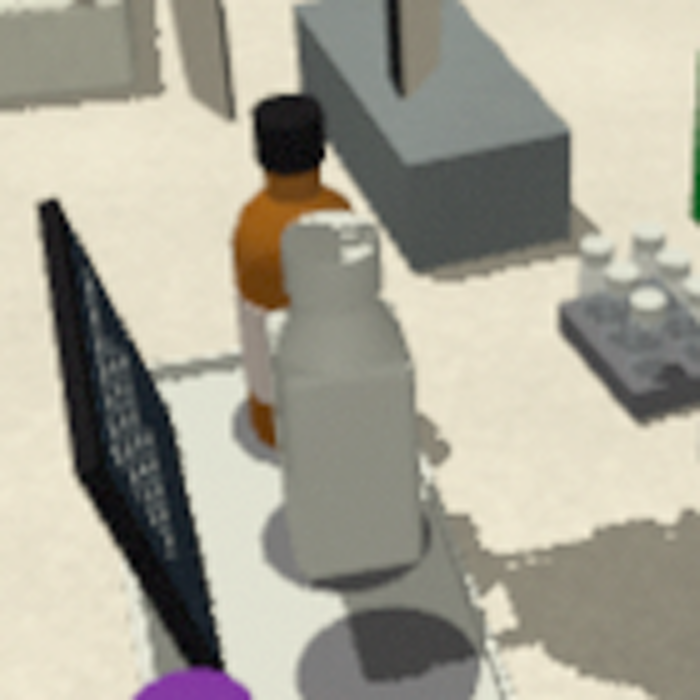

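Call:
{"fn": "apply_moves", "kwargs": {
  "rows": "-3 10 -1 0 0 0 0.8;0 20 0 0 0 0 0.8;0 20 0 0 0 0 0.8;0 12 0 0 0 0 0.8;0 8 0 0 0 0 0.8;0 6 0 0 0 0 0.8;0 6 0 0 0 0 0.8;0 0 0 0 0 0 0.8"
}}

```text
time: 14.65
position: [596.8, -17.9, 113.0]
tool_rot: [0.48, -0.481, 0.519, -0.519]
force: [0.9, 0.1, 0.6]
finger_gap: 73.5
```

```bash
python3 -c "
from h import *
look('s11')
w=cam('wrist');save(w,'w11.npz')
crop(np.clip(w['pixels']*1.5,0,255).astype(np.uint8),220,130,430,400,2.2,'w11')
a=cv2.imread('pics/s11.png');b=cv2.imread('pics/w11.png')
a=cv2.resize(a[50:500,100:550],None,fx=.75,fy=.75)
h=max(a.shape[0],b.shape[0]);o=np.zeros((h,a.shape[1]+b.shape[1],3),np.uint8);o[:a.shape[0],:a.shape[1]]=a;o[:b.shape[0],a.shape[1]:]=b
cv2.imwrite('pics/c11.png',o)"
```

```text
[596.783 -17.856 113.033] [0.895 0.113 0.604] 73.51894482442412
```

View pics/c11.png

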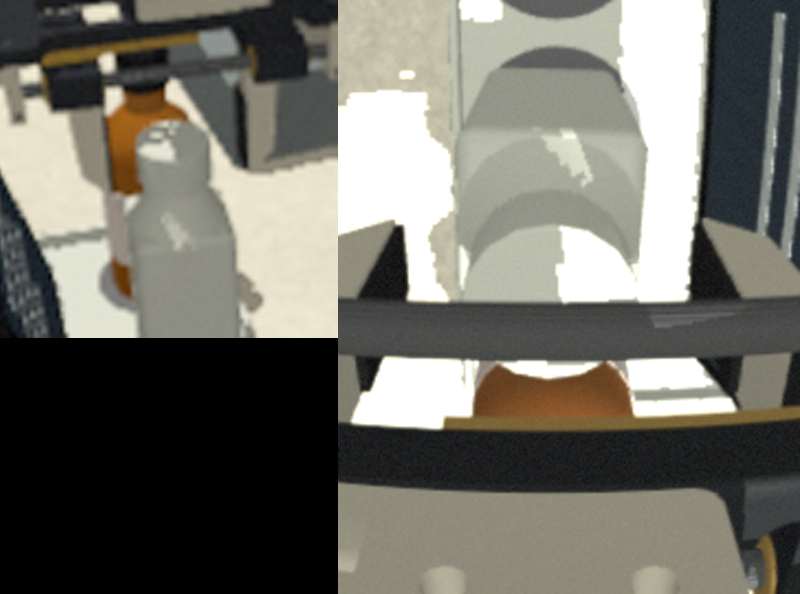

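```bash
python3 -c "
from h import *
w=load('w11.npz');s,M=tool();print(s['position'])
p=onz(w,((550)/2.2+0,0),169)
for (cx,cy) in ((550-338,302),):
  p=onz(w,(cx/2.2+220-.5,cy/2.2+130-.5),169);print(p, M.T@(p-s['position']))
w=load('w4.npz')
p=onz(w,((545-338)/2.2+220-.5,266/2.2+130-.5),162);print('flask',p)
"
```

```text
[597.243 -17.869 113.745]
[597.971 -20.103 169.   ] [  2.166 -55.255   0.924]
flask [610.142  73.45  162.   ]
```

Call:
{"fn": "apply_moves", "kwargs": {
  "rows": "2 0 1 0 0 0 0.6;0 0 0 0 0 0 0.4;0 0 0 0 0 0 0;0 0 0 0 0 0 0;0 0 0 0 0 0 0;0 0 0 0 0 0 0;0 0 0 0 0 0 0;0 0 0 0 0 0 0"
}}

```text
time: 15.55
position: [597.8, -20.0, 113.5]
tool_rot: [-0.48, 0.48, -0.519, 0.519]
force: [-1.3, -0.5, 1.8]
finger_gap: 41.2
```

Call:
{"fn": "apply_moves", "kwargs": {
  "rows": "0 -3 0 0 0 0 0;0 -7 0 0 0 0 0;0 -10 0 0 0 0 0;0 -15 0 0 0 0 0;0 -15 0 0 0 0 0;0 -10 0 0 0 0 0;0 -10 0 0 0 0 0;0 0 0 0 0 0 0"
}}

```text
time: 16.35
position: [598.8, -19.8, 185.2]
tool_rot: [-0.481, 0.48, -0.518, 0.52]
force: [0.5, 0.7, -3.1]
finger_gap: 41.1
```

```bash
python3 -c "
from h import *
look('s12')"
```

```text
[598.754 -19.835 185.2  ] [ 0.528  0.679 -3.138] 41.1419465130229
```

View pics/s12.png

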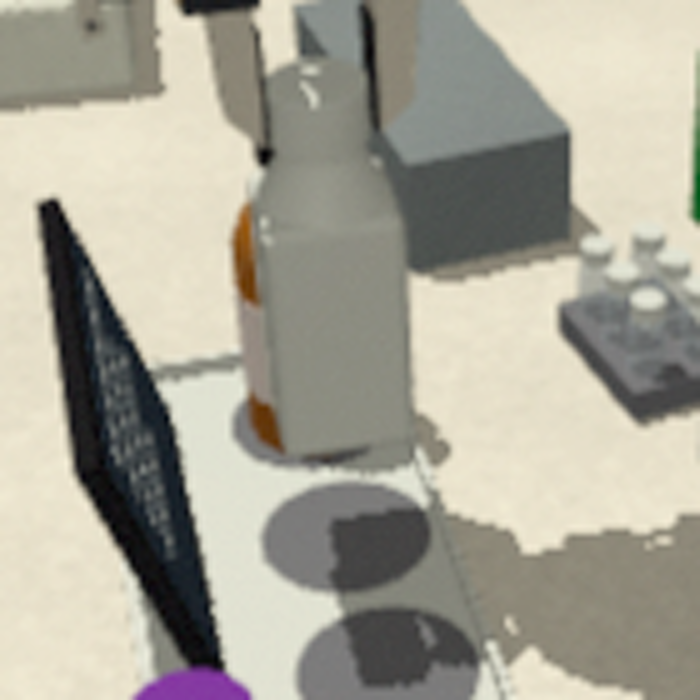

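Call:
{"fn": "apply_moves", "kwargs": {
  "rows": "-18 0 -9 0 0 0 0;-34 0 -17 0 0 0 0;-42 0 -21 0 0 0 0;-42 0 -21 0 0 0 0;-42 0 -21 0 0 0 0;-42 0 -21 0 0 0 0;-42 0 -21 0 0 0 0;-42 0 -21 0 0 0 0"
}}

```text
time: 17.2
position: [468.5, 295.9, 182.8]
tool_rot: [-0.48, 0.481, -0.519, 0.519]
force: [1.3, 0.5, -2.6]
finger_gap: 41.5
```

Call:
{"fn": "apply_moves", "kwargs": {
  "rows": "-23 0 -12 0 0 0 0;-10 0 -5 0 -0.08 0 0;0 0 0 0 -0.14 0 0;0 0 0 0 -0.14 0 0;0 0 0 0 -0.14 0 0;0 0 0 0 -0.14 0 0;0 0 0 0 -0.1 0 0;0 0 0 0 -0.04 0 0"
}}

```text
time: 18.0
position: [455.0, 328.4, 182.5]
tool_rot: [-0.642, 0.643, -0.296, 0.296]
force: [0.4, -0.0, -2.7]
finger_gap: 41.5
```

Call:
{"fn": "apply_moves", "kwargs": {
  "rows": "0 12 0 0 0 0 0;0 15 0 0 0 0 0;0 15 0 0 0 0 0;0 12 0 0 0 0 0;0 8 0 0 0 0 0;0 4 0 0 0 0 0;0 3 0 0 0 0 0;0 0 0 0 0 0 0"
}}

```text
time: 18.8
position: [455.3, 329.1, 114.4]
tool_rot: [0.642, -0.642, 0.297, -0.297]
force: [0.0, 0.6, -2.8]
finger_gap: 41.2
```

```bash
python3 -c "
from h import *
look('s13',(320,180,560,390),3)
"
```

```text
[455.339 329.103 114.351] [ 0.033  0.621 -2.842] 41.227166021320464
```

View pics/s13.png

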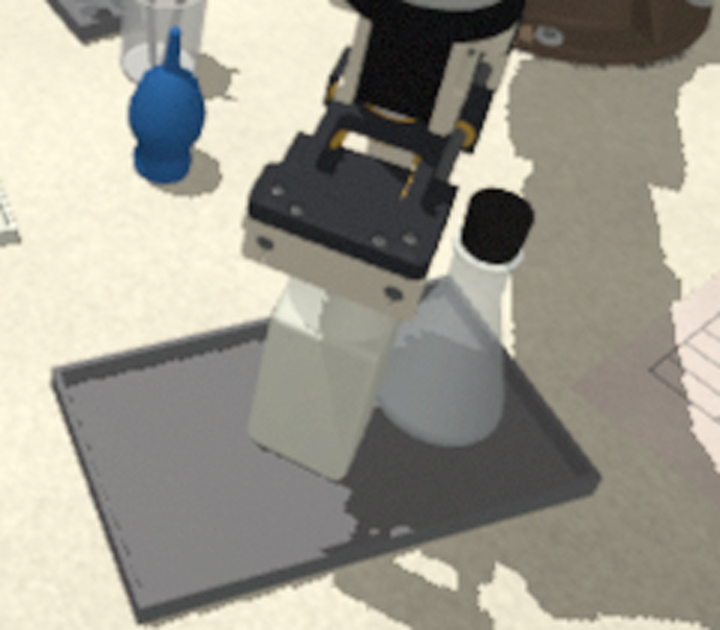

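Call:
{"fn": "apply_moves", "kwargs": {
  "rows": "0 1 0 0 0 0 0;0 0.5 0 0 0 0 0;0 0 0 0 0 0 0;0 0 0 0 0 0 0;0 0 0 0 0 0 0;0 0 0 0 0 0 0;0 0 0 0 0 0 0;0 0 0 0 0 0 0"
}}

```text
time: 19.65
position: [455.6, 329.3, 113.4]
tool_rot: [0.642, -0.641, 0.297, -0.297]
force: [-1.6, -1.0, 5.4]
finger_gap: 41.3
```

Call:
{"fn": "apply_moves", "kwargs": {
  "rows": "0 0 0 0 0 0 0.5;0 0 0 0 0 0 0.6;0 0 0 0 0 0 0.65;0 0 0 0 0 0 0.65;0 -10 0 0 0 0 0.65;0 -20 0 0 0 0 0.65;0 -30 0 0 0 0 0.65;0 -40 0 0 0 0 0.65"
}}

```text
time: 20.45
position: [454.6, 328.3, 213.4]
tool_rot: [-0.641, 0.642, -0.298, 0.297]
force: [0.7, -0.1, 0.5]
finger_gap: 59.8
```

Call:
{"fn": "apply_moves", "kwargs": {
  "rows": "0 0 0 0 0.13 0 0.7;0 0 0 0 0.13 0 0.7;0 0 0 0 0.13 0 0.7;0 0 0 0 0.13 0 0.7;0 0 0 0 0.13 0 0.7;0 0 0 0 0.13 0 0.7;0 0 0 0 0 0 0.7;0 0 0 0 0 0 0.7"
}}

```text
time: 21.25
position: [455.2, 329.2, 213.4]
tool_rot: [-0.482, 0.481, -0.518, 0.518]
force: [1.2, -0.2, 0.3]
finger_gap: 64.3
```

```bash
python3 -c "
from h import *
look('s14',(320,180,560,390),3);s,M=tool();p=s['position'];print(M.T@(np.array([591.5,-114,p[2]])-p))
"
```

```text
[455.208 329.175 213.395] [ 1.183 -0.216  0.278] 64.30808268758953
[431.962  -0.026 168.327]
```

View pics/s14.png

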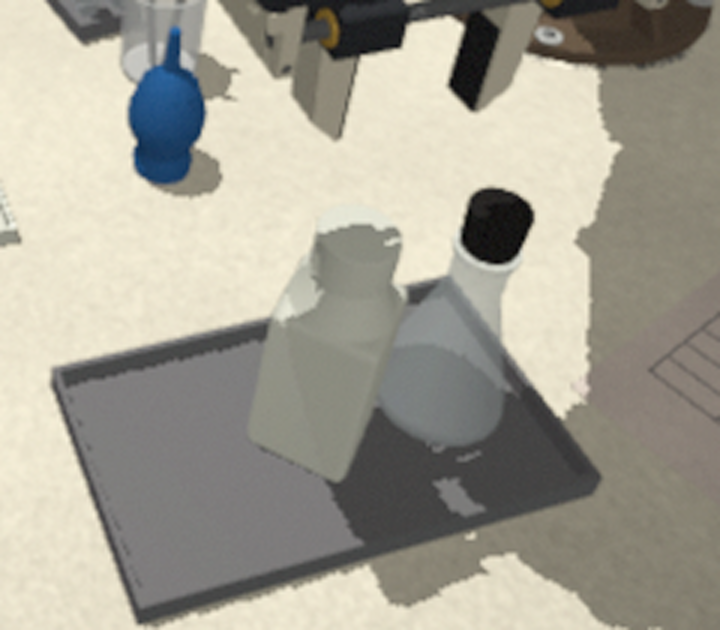

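Call:
{"fn": "apply_moves", "kwargs": {
  "rows": "20 0 8 0 0 0 0.7;40 0 15 0 0 0 0.7;45 0 17.5 0 0 0 0.7;45 0 17.5 0 0 0 0.7;45 0 17.5 0 0 0 0.7;45 0 17.5 0 0 0 0.7;45 0 17.5 0 0 0 0.7;45 0 17.5 0 0 0 0.7"
}}

```text
time: 22.1
position: [557.8, -11.9, 213.2]
tool_rot: [-0.481, 0.481, -0.518, 0.518]
force: [1.2, 0.5, 0.3]
finger_gap: 64.0
```

Call:
{"fn": "apply_moves", "kwargs": {
  "rows": "45 0 17.5 0 0 0 0.7;36 0 14 0 0 0 0.7;20 0 8 0 0 0 0.7;0 10 0 0 0 0 0.7;0 10 0 0 0 0 0.7;0 0 0 0 0 0 0.7;0 0 0 0 0 0 0.7;0 0 0 0 0 0 0.7"
}}

```text
time: 22.9
position: [589.2, -112.5, 193.4]
tool_rot: [-0.481, 0.481, -0.518, 0.518]
force: [-0.2, -0.1, 0.1]
finger_gap: 64.4
```

```bash
python3 -c "
from h import *
look('s15')
w=cam('wrist');save(w,'w15.npz')
crop(np.clip(w['pixels']*2,0,255).astype(np.uint8),220,100,430,300,3,'w15')
"
```

```text
[ 589.223 -112.48   193.363] [-0.23  -0.09   0.136] 64.35760697029028
```

View pics/w15.png

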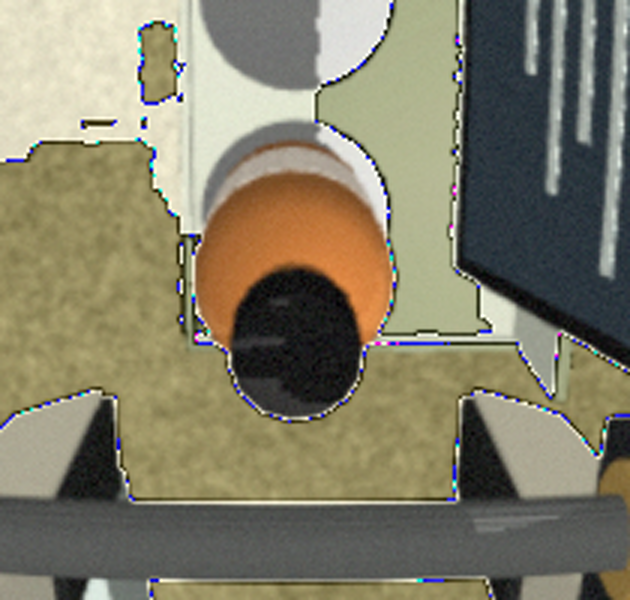

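```bash
python3 -c "
from h import *
w=load('w15.npz');s,M=tool();print(s['position'])
u=(297/3+220-.5,353/3+100-.5)
p=onz(w,u,180);print(p, M.T@(p-s['position']))
print(tri((w,u),(load('top0.npz'),(379.1,142.9))),tri((w,u),(load('scene0.npz'),(277.25,133))))
"
```

```text
[ 589.34  -112.954  193.444]
[ 592.333 -113.111  180.   ] [-0.072 13.446  2.987]
(array([ 591.626, -116.162,  169.696]), [0.8202835887246538, 0.82028358872448]) (array([ 591.267, -113.923,  176.958]), [1.050011334092334, 1.0500113340923067])
```

Call:
{"fn": "apply_moves", "kwargs": {
  "rows": "1 5 2.5 0 0 0 0.7;0 12 0 0 0 0 0.7;0 15 0 0 0 0 0.7;0 15 0 0 0 0 0.7;0 10 0 0 0 0 0.7;0 7 0 0 0 0 0.7;0 5 0 0 0 0 0.7;0 0 0 0 0 0 0.7"
}}

```text
time: 23.8
position: [591.3, -114.8, 123.4]
tool_rot: [0.48, -0.481, 0.519, -0.519]
force: [-0.6, -0.3, 0.1]
finger_gap: 64.2
```

Call:
{"fn": "apply_moves", "kwargs": {
  "rows": "0 0 0 0 0 0 0.6;0 0 0 0 0 0 0.4;0 0 0 0 0 0 0;0 0 0 0 0 0 0;0 0 0 0 0 0 0;0 0 0 0 0 0 0;0 0 0 0 0 0 0;0 0 0 0 0 0 0"
}}

```text
time: 24.6
position: [591.6, -114.8, 124.2]
tool_rot: [-0.48, 0.48, -0.519, 0.519]
force: [-1.8, 0.3, 2.6]
finger_gap: 32.5
```

```bash
python3 -c "
from h import *
look('s16',(210,80,350,220))
"
```

```text
[ 591.634 -114.817  124.166] [-1.795  0.33   2.59 ] 32.46035843923043
```

View pics/s16.png

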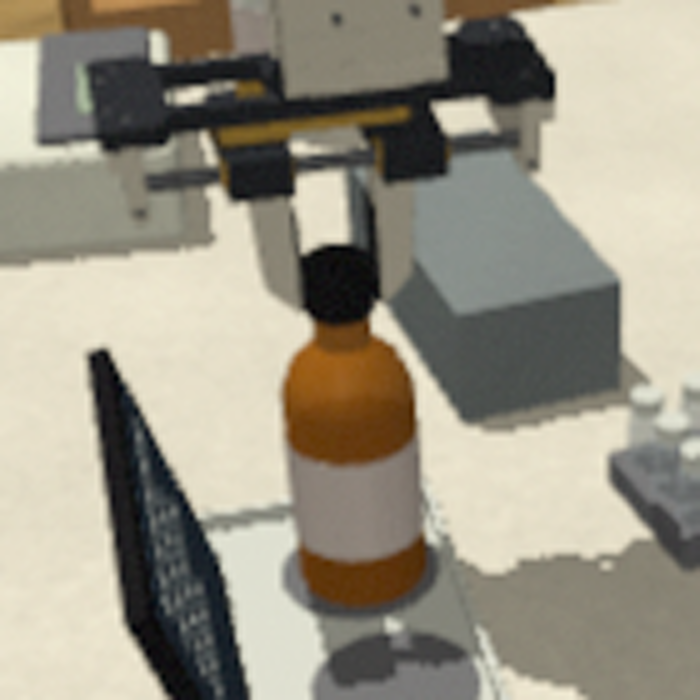

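Call:
{"fn": "apply_moves", "kwargs": {
  "rows": "0 -3 0 0 0 0 0;0 -7 0 0 0 0 0;0 -10 0 0 0 0 0;0 -15 0 0 0 0 0;0 -15 0 0 0 0 0;0 -10 0 0 0 0 0;0 -10 0 0 0 0 0;0 0 0 0 0 0 0"
}}

```text
time: 25.45
position: [592.4, -114.8, 195.5]
tool_rot: [-0.481, 0.48, -0.518, 0.52]
force: [0.6, 0.3, -3.3]
finger_gap: 32.3
```

Call:
{"fn": "apply_moves", "kwargs": {
  "rows": "-20 0 -4 0 0 0 0;-38 0 -7.5 0 0 0 0;-48 0 -9.5 0 0 0 0;-48 0 -9.5 0 0 0 0;-48 0 -9.5 0 0 0 0;-48 0 -9.5 0 0 0 0;-48 0 -9.5 0 0 0 0;-48 0 -9.5 0 0 0 0"
}}

```text
time: 26.25
position: [549.2, 237.0, 193.4]
tool_rot: [-0.48, 0.481, -0.519, 0.519]
force: [0.9, 0.1, -3.1]
finger_gap: 32.3
```

Call:
{"fn": "apply_moves", "kwargs": {
  "rows": "-48 0 -9.5 0 0 0 0;-28 0 -5 0 0 0 0;-10 0 -1.5 0 -0.08 0 0;0 0 0 0 -0.14 0 0;0 0 0 0 -0.14 0 0;0 0 0 0 -0.14 0 0;0 0 0 0 -0.14 0 0;0 0 0 0 -0.14 0 0"
}}

```text
time: 27.05
position: [540.3, 322.1, 193.1]
tool_rot: [-0.642, 0.643, -0.296, 0.295]
force: [-0.6, -0.4, -3.7]
finger_gap: 32.1
```

Call:
{"fn": "apply_moves", "kwargs": {
  "rows": "0 12 0 0 0 0 0;0 15 0 0 0 0 0;0 15 0 0 0 0 0;0 12 0 0 0 0 0;0 8 0 0 0 0 0;0 4 0 0 0 0 0;0 3 0 0 0 0 0;0 0 0 0 0 0 0"
}}

```text
time: 27.85
position: [540.6, 322.5, 124.9]
tool_rot: [0.642, -0.642, 0.297, -0.297]
force: [0.5, -0.5, -2.3]
finger_gap: 32.4
```

```bash
python3 -c "
from h import *
look('s17',(320,180,560,390),3)
"
```

```text
[540.616 322.487 124.892] [ 0.49  -0.463 -2.294] 32.40792063607317
```

View pics/s17.png

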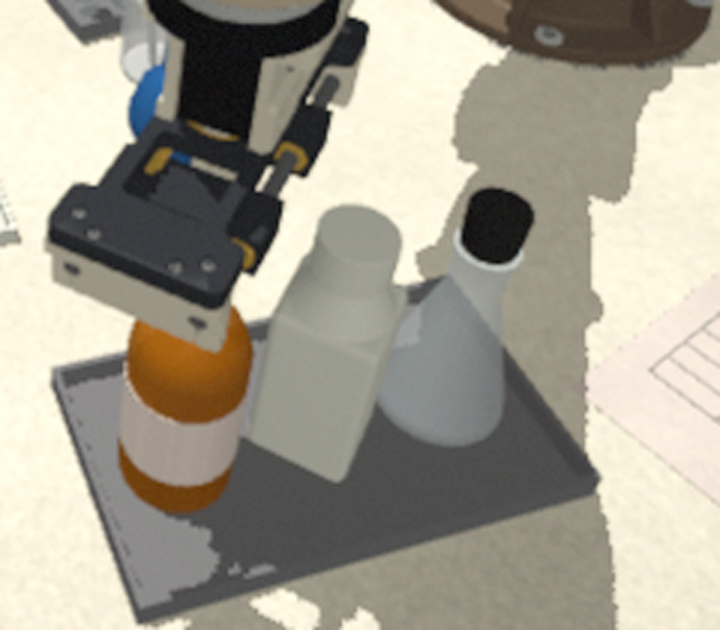

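Call:
{"fn": "apply_moves", "kwargs": {
  "rows": "0 1 0 0 0 0 0;0 0.5 0 0 0 0 0;0 0 0 0 0 0 0;0 0 0 0 0 0 0;0 0 0 0 0 0 0;0 0 0 0 0 0 0;0 0 0 0 0 0 0;0 0 0 0 0 0 0"
}}

```text
time: 28.7
position: [540.9, 322.8, 124.1]
tool_rot: [0.642, -0.641, 0.297, -0.298]
force: [-1.1, -0.8, 5.4]
finger_gap: 32.5
```

Call:
{"fn": "apply_moves", "kwargs": {
  "rows": "0 0 0 0 0 0 0.4;0 0 0 0 0 0 0.5;0 0 0 0 0 0 0.6;0 0 0 0 0 0 0.6;0 -10 0 0 0 0 0.6;0 -20 0 0 0 0 0.6;0 -30 0 0 0 0 0.6;0 -40 0 0 0 0 0.6"
}}

```text
time: 29.5
position: [539.8, 321.7, 223.8]
tool_rot: [-0.641, 0.642, -0.298, 0.297]
force: [0.8, 0.1, -1.1]
finger_gap: 55.4
```

Call:
{"fn": "apply_moves", "kwargs": {
  "rows": "0 0 0 0 0.13 0 0.6;0 0 0 0 0.13 0 0.6;0 0 0 0 0.13 0 0.6;0 0 0 0 0.13 0 0.6;0 0 0 0 0.13 0 0.6;0 0 0 0 0.13 0 0.6;0 0 0 0 0 0 0.6;0 0 0 0 0 0 0.6"
}}

```text
time: 30.3
position: [540.5, 322.6, 223.9]
tool_rot: [-0.482, 0.481, -0.518, 0.518]
force: [0.1, 0.2, -0.3]
finger_gap: 55.1
```

```bash
python3 -c "
from h import *
look('s18',(200,120,560,390),2.2)
c=cam('top');save(c,'t18.npz');crop(np.clip(c['pixels'].astype(float)*1.4,0,255).astype(np.uint8),140,60,410,290,2.9,'t18')
s,M=tool();print(s['joint_positions'])
"
```

```text
[540.502 322.605 223.935] [ 0.124  0.159 -0.328] 55.057069274219906
[-0.227  0.491 -0.607  1.475  0.286  1.264 -0.939]
```

View pics/s18.png

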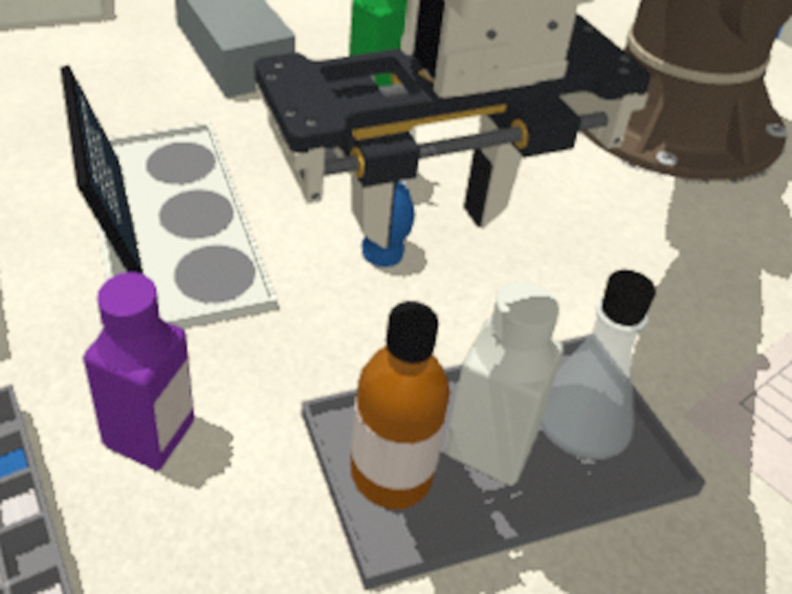

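View pics/t18.png

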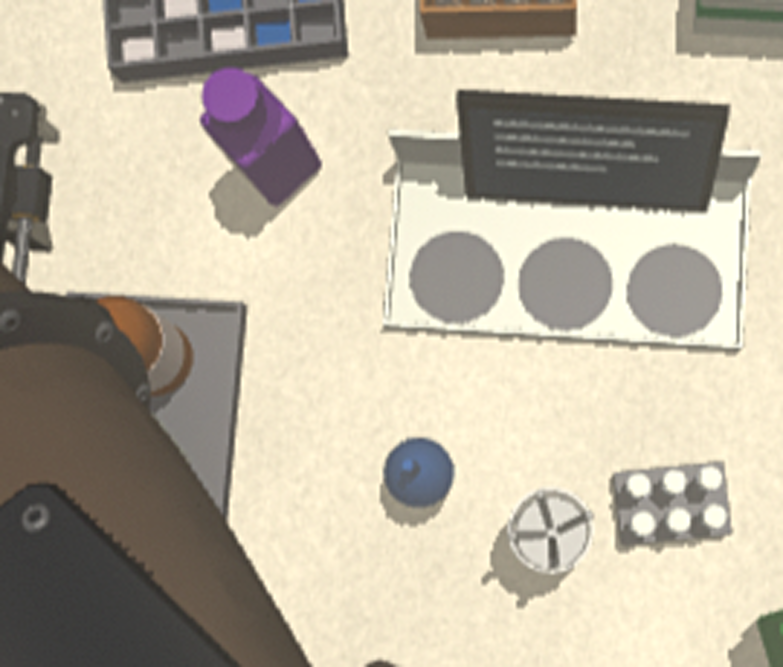

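Run:
```python
from h import *
t=load('t18.npz');sc=load('s18.npz')
# spots by mask in top
im=t['pixels'];hsv=cv2.cvtColor(im,cv2.COLOR_RGB2HSV)
def f(u,v,k=2.9,o=(140,60)): return (u/k+o[0]-.5,v/k+o[1]-.5)
m=np.zeros(im.shape[:2],np.uint8);print(im[156,297],im[140,297],im[172,297],im[100,340])
lum=im.max(2);m[(lum<125)&(lum>70)]=255
S=[]
for u,v in ((457,277),(566,284),(674,290)):
    x,y=f(u,v); r=20;sub=np.zeros_like(m);y0,x0=int(y-r),int(x-r);sub[y0:y0+2*r+1,x0:x0+2*r+1]=m[y0:y0+2*r+1,x0:x0+2*r+1]
    cs=max(cv2.findContours(sub,cv2.RETR_EXTERNAL,cv2.CHAIN_APPROX_NONE)[0],key=cv2.contourArea);e=cv2.fitEllipse(cs);p=onz(t,e[0],4);S.append(p);print(e,p)
def g(u,v): return (u/2.2+200-.5,v/2.2+120-.5)
for u,v in ((214,274),(197,214),(181,162)): print('scene',onz(sc,g(u,v),4))
d=S[0]-S[2];yaw=np.arctan2(-d[0],d[1]);print('yaw',yaw,np.linalg.norm(d))
xc=np.array([np.cos(yaw),np.sin(yaw),0])
print('caddy origin',np.mean(S,0)+28*xc)
crop(np.clip(im.astype(float)*1.5,0,255).astype(np.uint8),290,80,400,140,7,'tt18')
crop(np.clip(sc['pixels'].astype(float)*1.3,0,255).astype(np.uint8),215,140,275,255,5,'ss18')
```

```text
[107 104 100] [106 103  99] [181 179 163] [56 57 55]
((297.001708984375, 155.04425048828125), (30.1590518951416, 31.33001136779785), 84.55816650390625) [606.648  67.927   4.   ]
((334.42120361328125, 157.3756103515625), (30.22466278076172, 31.322063446044922), 80.31578063964844) [599.433 -23.745   4.   ]
((372.0611267089844, 159.68861389160156), (29.919401168823242, 31.660175323486328), 93.11582946777344) [ 592.3   -115.391    4.   ]
scene [607.161  68.008   4.   ]
scene [598.551 -23.927   4.   ]
scene [ 591.161 -117.947    4.   ]
yaw -0.07810649198290594 183.87863867152404
caddy origin [627.375 -25.921   4.   ]
```

View pics/tt18.png

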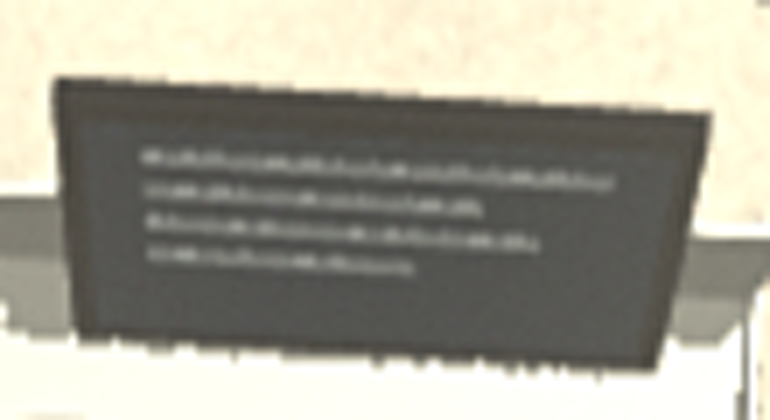

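View pics/ss18.png

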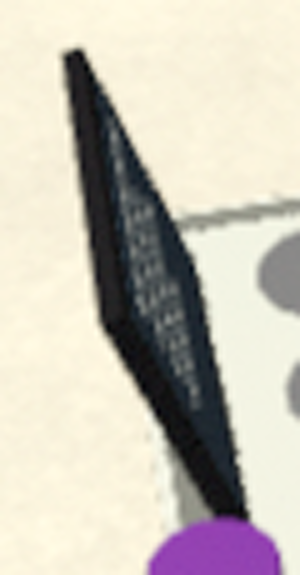

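Run:
```python
from h import *
t=load('t18.npz');sc=load('s18.npz')
f=lambda u,v:(u/7+290-.5,v/7+80-.5);g=lambda u,v:(u/5+215-.5,v/5+140-.5)
L,e1=tri((t,f(54,78)),(sc,g(103,328)));Rr,e2=tri((t,f(712,113)),(sc,g(65,54)));print(L,e1,Rr,e2)
yaw=-0.0781;xc=np.array([np.cos(yaw),np.sin(yaw),0]);yc=np.array([-np.sin(yaw),np.cos(yaw),0]);O=np.array([627.4,-25.9,0])
for q in (L,Rr): print('caddy frame',(q-O)@xc,(q-O)@yc,q[2])
print('tab yaw',np.arctan2(-(L-Rr)[0],(L-Rr)[1]))
# lower front corners in top (78,340),(655,370) at z~5
for uv in ((78,338),(655,368)):
    q=onz(t,f(*uv),5.4);print('low',(q-O)@xc,(q-O)@yc)
# expected
a=.26;ymid=((L-O)@yc+(Rr-O)@yc)/2
top=O+xc*(45.6+138*np.sin(a))+yc*ymid+np.array([0,0,5.4+138*np.cos(a)]);print('top centre exp',top,'obs back top mid',(L+Rr)/2)
tz=np.sin(a)*xc+np.array([0,0,np.cos(a)])
tgt=top-tz*73; pre=top-tz*73+tz*90
s,M=tool();p=s['position'];print('now',p,M.round(3).tolist());print('tgt',tgt,'pre',pre,'d tool pre',M.T@(pre-p))
```

```text
[719.532  56.531 135.155] [0.5461787931309148, 0.5461787931312513] [ 703.334 -147.73   136.447] [0.9515817590521234, 0.951581759052313]
caddy frame 85.41951247485005 89.36808667604679 135.15460765543403
caddy frame 85.20735996067643 -115.53450034444575 136.44696027138497
tab yaw -0.07913538194147893
low 40.794686633614425 88.0415609629778
low 42.37426020856364 -114.9534746407336
top centre exp [707.209 -45.269 138.762] obs back top mid [711.433 -45.6   135.801]
now [540.514 322.501 223.639] [[-0.074, 0.0, 0.997], [-0.997, 0.0, -0.074], [-0.0, -1.0, 0.0]]
tgt [688.5   -43.805  68.215] pre [711.566 -45.61  155.19 ] d tool pre [354.475  68.424 197.777]
```

Call:
{"fn": "apply_moves", "kwargs": {
  "rows": "20 0 12 0 0 0 0.5;36 0 22 0 0 0 0.5;41 0 25 0 0 0 0.5;41 0 25 0 0 0 0.5;41 0 25 0 0 0 0.5;41 0 25 0 0 0 0.5;41 0 25 0 0 0 0.5;41 0 25 0 0 0 0.5"
}}

```text
time: 31.2
position: [701.4, 5.1, 223.6]
tool_rot: [0.481, -0.481, 0.518, -0.518]
force: [0.0, 0.5, -0.5]
finger_gap: 45.8
```

Call:
{"fn": "apply_moves", "kwargs": {
  "rows": "33 0 20 0 0 0 0.5;15 0 9 0 0 0 0.5;4.5 0 3 0 0 0 0.5;0 0 0 -0.08 0 0 0.5;0 0 0 -0.1 0 0 0.5;0 0 0 -0.08 0 0 0.5;0 0 0 0 0 0 0.5;0 0 0 0 0 0 0.5"
}}

```text
time: 32.0
position: [728.8, -45.3, 222.6]
tool_rot: [0.415, -0.539, 0.581, -0.446]
force: [0.5, -0.0, 0.5]
finger_gap: 46.1
```

```bash
cat > tab.py <<'E'
from h import *
yaw=-0.0785;xc=np.array([np.cos(yaw),np.sin(yaw),0]);yc=np.array([-np.sin(yaw),np.cos(yaw),0])
a=.26;tz=np.sin(a)*xc+np.array([0,0,np.cos(a)]);tx=np.cos(a)*xc-np.array([0,0,np.sin(a)])
top=np.array([707.0,-45.3,138.3])
s,M=tool();p=s['position'];print('pos',p,'joints',s['joint_positions'],s['force'],s['finger_gap'])
tgt=top-73*tz;D=np.array([-yc,-tz,tx]).T
print('orient err rotvec (tool)',R.from_matrix(M.T@D).as_rotvec()); print('to target in tool',M.T@(tgt-p))
E
python3 tab.py; python3 -c "
from h import *
look('s19',(200,60,360,260),3.5)
w=cam('wrist','w19');save(w,'w19.npz')"
```

```text
pos [728.805 -45.293 222.571] joints [ 0.171  0.856 -0.469  0.813  0.285  1.784 -0.243] [ 0.506 -0.     0.451] 46.099314033164774
orient err rotvec (tool) [-0.001  0.005 -0.   ]
to target in tool [  1.798 160.026   0.523]
[728.805 -45.293 222.571] [ 0.506 -0.     0.451] 46.099314033164774
```

View pics/s19.png

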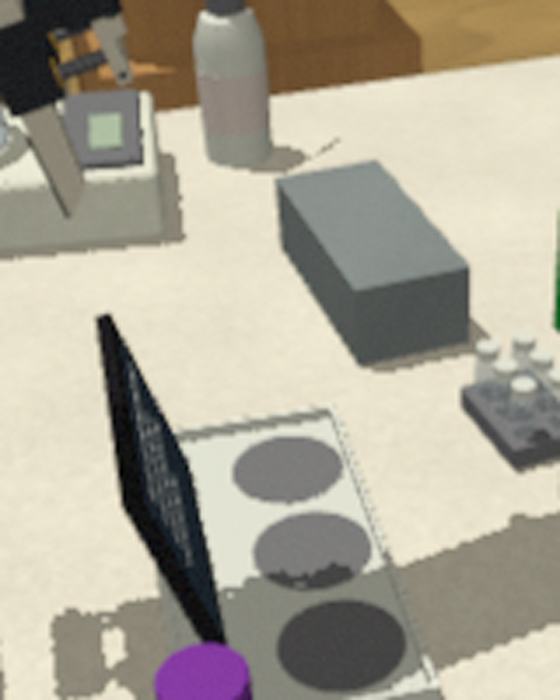

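View pics/w19.png

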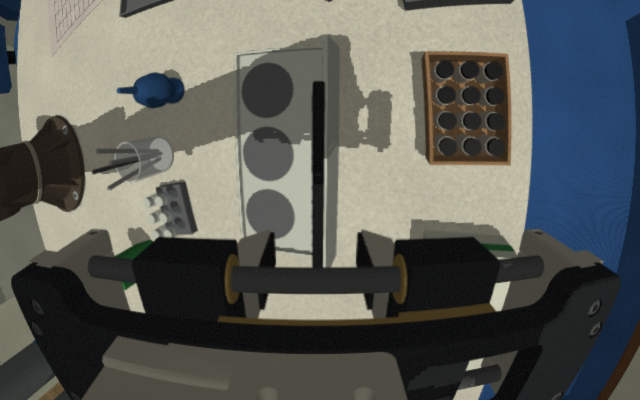

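Call:
{"fn": "apply_moves", "kwargs": {
  "rows": "2 10 1 0 0 0 0.5;0 16 0 0 0 0 0.5;0 20 0 0 0 0 0.5;0 20 0 0 0 0 0.5;0 20 0 0 0 0 0.5;0 16 0 0 0 0 0.5;0 8 0 0 0 0 0.5;0 0 0 0 0 0 0.5"
}}

```text
time: 32.9
position: [700.1, -48.1, 116.5]
tool_rot: [0.414, -0.539, 0.582, -0.447]
force: [0.5, -0.0, 0.5]
finger_gap: 45.6
```

```bash
python3 tab.py; python3 -c "
from h import *
look('s20',(200,60,360,260),3.5)
w=cam('wrist','w20');save(w,'w20.npz')"
```

```text
pos [700.139 -48.091 116.478] joints [ 0.223  0.857 -0.481  1.084  0.299  1.532 -0.283] [ 0.506 -0.048  0.487] 45.61951259308606
orient err rotvec (tool) [0.001 0.001 0.001]
to target in tool [-3.363 50.206  0.833]
[700.139 -48.091 116.478] [ 0.506 -0.048  0.487] 45.61951259308606
```

View pics/s20.png

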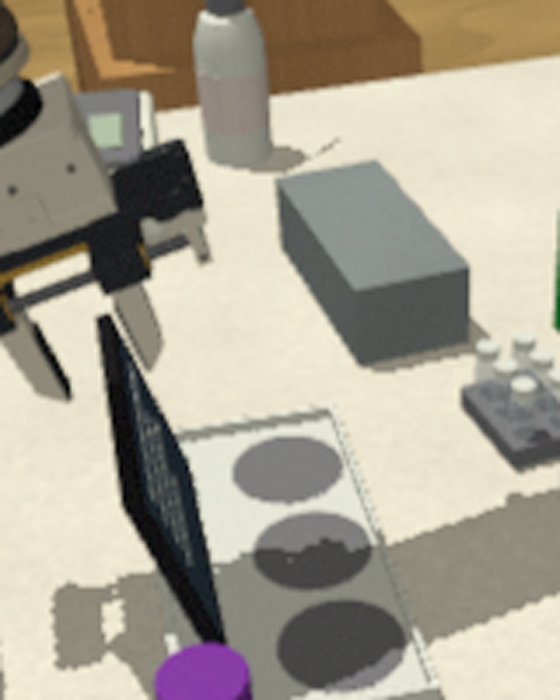

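View pics/w20.png

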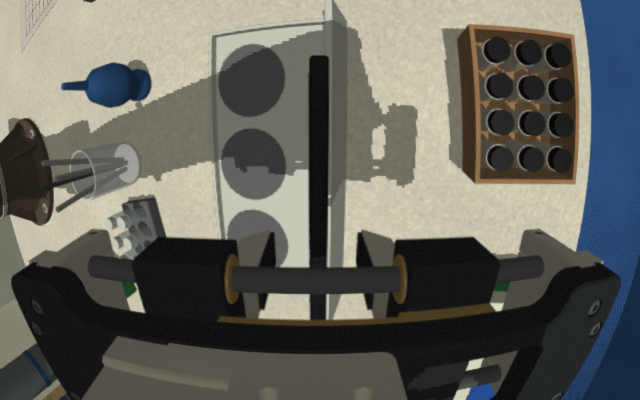

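Call:
{"fn": "apply_moves", "kwargs": {
  "rows": "-3 6 1 0 0 0 0.5;0 12 0 0 0 0 0.5;0 12 0 0 0 0 0.5;0 10 0 0 0 0 0.5;0 6 0 0 0 0 0.5;0 4 0 0 0 0 0.5;0 0 0 0 0 0 0.5;0 0 0 0 0 0 0.5"
}}

```text
time: 33.8
position: [689.9, -43.7, 68.6]
tool_rot: [0.414, -0.538, 0.582, -0.447]
force: [0.5, 0.8, 0.0]
finger_gap: 45.8
```

```bash
python3 tab.py; python3 -c "
from h import *
look('s21',(200,60,360,260),3.5)
w=cam('wrist','w21');save(w,'w21.npz')"
```

```text
pos [689.854 -43.666  68.556] joints [ 0.23   0.876 -0.481  1.171  0.311  1.43  -0.304] [0.546 0.757 0.033] 45.83641140038386
orient err rotvec (tool) [-0.     0.001  0.   ]
to target in tool [ 0.282  1.172 -1.289]
[689.854 -43.666  68.556] [0.546 0.757 0.033] 45.83641140038386
```

View pics/s21.png

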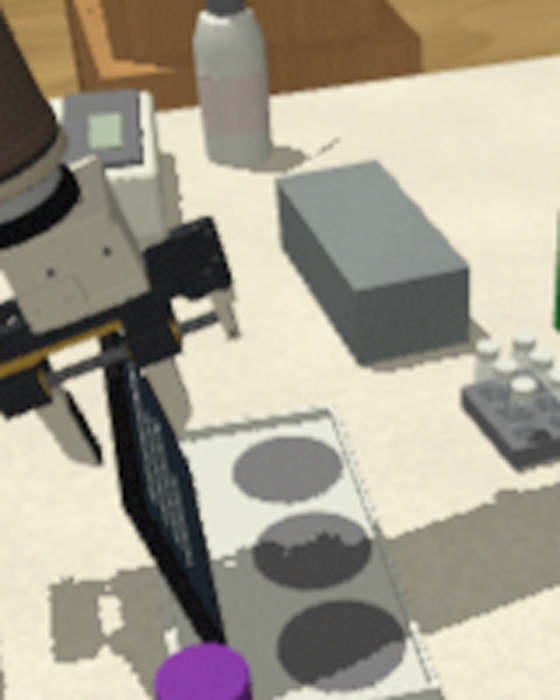

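View pics/w21.png

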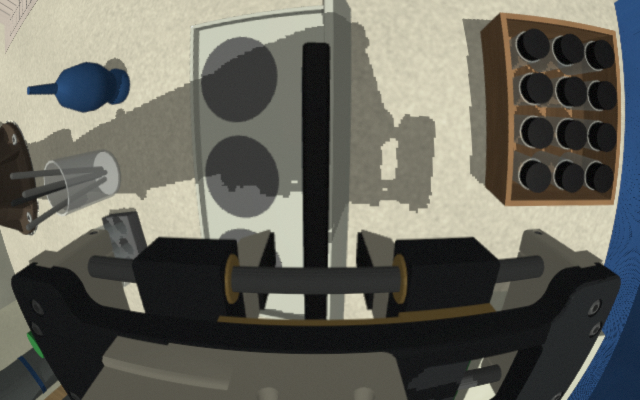

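Call:
{"fn": "apply_moves", "kwargs": {
  "rows": "0 0 0 0 0 0 0.3;0 0 0 0 0 0 0.1;0 0 0 0 0 0 0;0 0 0 0 0 0 0;0 0 0 0 0 0 0;0 0 0 0 0 0 0;0 0 0 0 0 0 0;0 0 0 0 0 0 0",
  "squeeze": 40
}}

```text
time: 34.7
position: [689.1, -43.7, 68.4]
tool_rot: [0.414, -0.539, 0.582, -0.447]
force: [-2.7, -0.0, 4.4]
finger_gap: 11.2
```

Call:
{"fn": "apply_moves", "kwargs": {
  "rows": "0 -2 -0.5 0 0 0 0;0 -5 -0.5 0 0 0 0;0 -8 -1 0 0 0 0;0 -12 0 0 0 0 0;0 -15 0 0 0 0 0;0 -20 0 0 0 0 0;0 -20 0 0 0 0 0;0 -20 0 0 0 0 0"
}}

```text
time: 35.5
position: [714.5, -45.5, 169.2]
tool_rot: [0.414, -0.538, 0.582, -0.448]
force: [0.5, -0.4, -5.8]
finger_gap: 10.7
```

```bash
python3 tab.py; python3 -c "
from h import *
look('s22',(200,60,360,260),3.5)
w=cam('wrist','w22');save(w,'w22.npz')"
```

```text
pos [714.506 -45.459 169.211] joints [ 0.2    0.848 -0.478  0.964  0.289  1.649 -0.267] [ 0.469 -0.38  -5.769] 10.676012383271944
orient err rotvec (tool) [-0.001  0.001  0.   ]
to target in tool [  0.425 104.8     0.563]
[714.506 -45.459 169.211] [ 0.469 -0.38  -5.769] 10.676012383271944
```

View pics/s22.png

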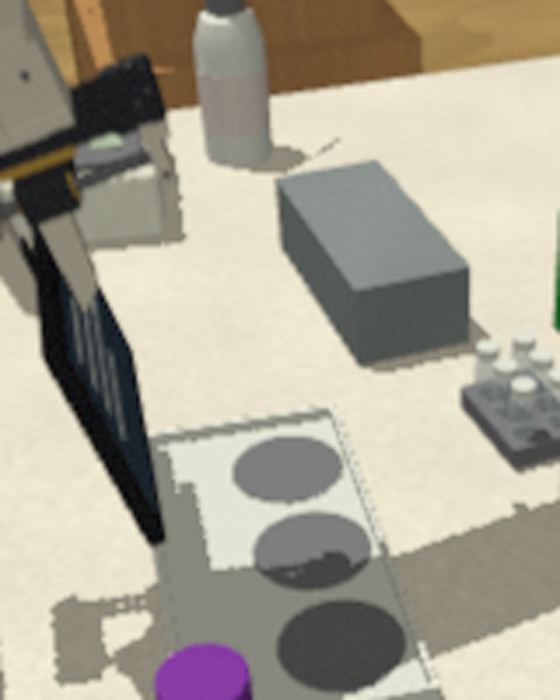

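View pics/w22.png

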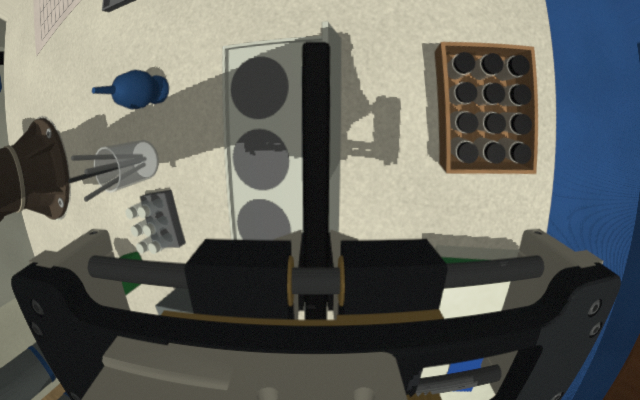

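Call:
{"fn": "apply_moves", "kwargs": {
  "rows": "13 3 -11 0 0 0 0;26 6 -22.5 0 0 0 0;35 8.2 -31 0 0 0 0;35 8.2 -31 0 0 0 0;35 8.2 -31 0 0 0 0;35 8.2 -31 0 0 0 0;35 8.2 -31 0 0 0 0;35 8.2 -31 0 0 0 0"
}}

```text
time: 36.4
position: [466.4, -277.3, 167.2]
tool_rot: [0.414, -0.539, 0.582, -0.447]
force: [0.6, -1.3, -4.6]
finger_gap: 10.7
```

Call:
{"fn": "apply_moves", "kwargs": {
  "rows": "35 8.2 -31 0 0 0 0;22 5.2 -20 0 0 0 0;10 2.5 -8 0 -0.039 -0.0104 0;3.3 0.8 -3 0 -0.039 -0.0104 0;0 0 0 0 -0.039 -0.0104 0;0 0 0 0 0 0 0;0 0 0 0 0 0 0;0 0 0 0 0 0 0"
}}

```text
time: 37.2
position: [399.4, -341.1, 167.3]
tool_rot: [-0.44, 0.573, -0.548, 0.421]
force: [-0.2, -1.0, -4.0]
finger_gap: 10.6
```

```bash
cat > tab2.py <<'E'
from h import *
D=np.array([458.4,-338.5,0]);yaw=.0425;xd=np.array([np.cos(yaw),np.sin(yaw),0]);yd=np.array([-np.sin(yaw),np.cos(yaw),0]);Z=np.array([0,0,1.])
s,M=tool();p=np.array(s['position']);print('pos',p,'j',s['joint_positions'],'F',s['force'],s['finger_gap'])
tz=-M[:,1];tx=M[:,2]
o=p-65*tz
print('tablet origin in drawers',(o-D)@xd,(o-D)@yd,o[2],'lean',np.arccos(tz[2]),'yawerr',np.arctan2(-M[0,0]*xd[0]-M[1,0]*xd[1],1))
print('xd,yd,Z in tool',(M.T@xd),(M.T@yd),M.T@Z)
E
python3 tab2.py; python3 -c "
from h import *
look('s23',(180,40,400,220),3.4)
c=cam('top');save(c,'t23.npz');crop(np.clip(c['pixels'].astype(float)*1.4,0,255).astype(np.uint8),340,120,560,320,3.2,'t23')"
```

```text
pos [ 399.367 -341.136  167.287] j [ 0.85   0.489 -0.508  1.637  0.343  1.332  0.284] F [-0.217 -0.964 -4.01 ] 10.605025631657668
tablet origin in drawers -75.78785254083066 -0.1501575977206966 104.46797928429775 lean 0.2597812599797333 yawerr -0.0016717147110025994
xd,yd,Z in tool [ 0.002 -0.257  0.966] [-1.    -0.     0.002] [-0.    -0.966 -0.257]
[ 399.367 -341.136  167.287] [-0.217 -0.964 -4.01 ] 10.605025631657668
```

View pics/s23.png

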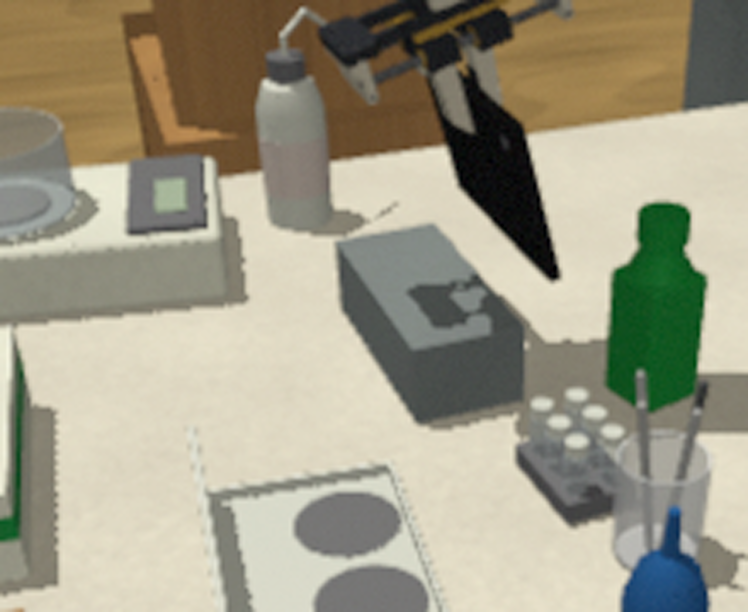

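View pics/t23.png

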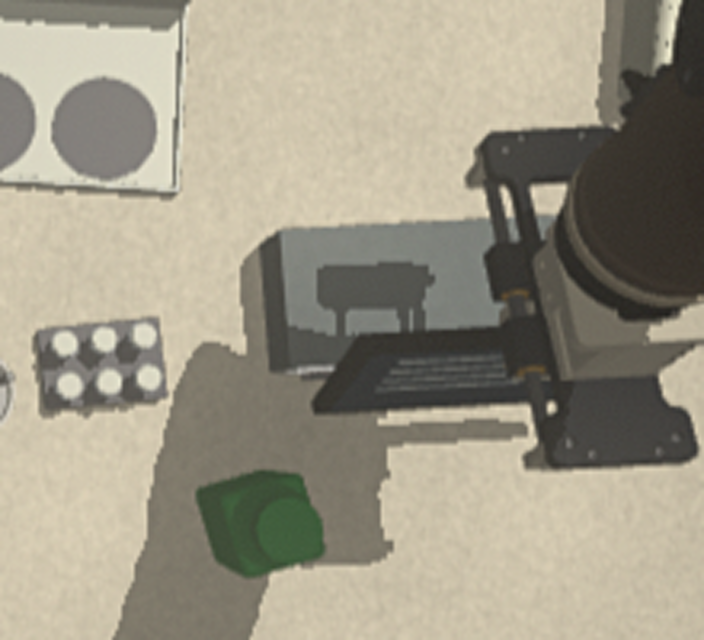

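Run:
```python
from h import *
t=load('t23.npz');f=lambda u,v:(u/3.2+340-.5,v/3.2+120-.5)
for n,uv,z in (('cap',(290,530),165),('corner',(265,470),115),('corner2',(305,478),115),('corner3',(198,490),115),('base',(250,577),0)): print(n,onz(t,f(*uv),z))
for n,uv in (('tab low +y corner front',(315,410)),): print(n,onz(t,f(*uv),106))
s=load('s23.npz');g=lambda u,v:(u/3.4+180-.5,v/3.4+40-.5)
print(tri((t,f(315,408)),(s,g(555,278))))
print('drawer front L top', tri((t,f(272,372)),(s,g(522,332))))
```

```text
cap [ 301.406 -209.619  165.   ]
corner [ 337.034 -205.491  115.   ]
corner2 [ 331.62  -231.449  115.   ]
corner3 [ 324.373 -161.144  115.   ]
base [ 256.718 -214.389    0.   ]
tab low +y corner front [ 376.151 -241.972  106.   ]
(array([ 377.657, -241.755,  107.628]), [0.23113958190576803, 0.23113958190583545])
drawer front L top (array([ 407.69 , -223.493,   72.717]), [5.012861926782183, 5.012861926782115])
```

Call:
{"fn": "apply_moves", "kwargs": {
  "rows": "0 5.6 -1.6 0 0 0 0;0 11.6 3.1 0 0 0 0;0 17.4 4.6 0 0 0 0;0 19.3 5.1 0 0 0 0;0 17.4 4.6 0 0 0 0;0 11.6 3.1 0 0 0 0;0 6.8 1.8 0 0 0 0;0 2.9 0.8 0 0 0 0"
}}

```text
time: 38.1
position: [395.7, -341.6, 71.6]
tool_rot: [-0.44, 0.573, -0.548, 0.421]
force: [0.5, 0.3, -4.2]
finger_gap: 10.8
```

Call:
{"fn": "apply_moves", "kwargs": {
  "rows": "0 1.9 0.5 0 0 0 0;0 1.9 0.5 0 0 0 0;0 0 0 0 0 0 0;0 0 0 0 0 0 0;0 0 0 0 0 0 0;0 0 0 0 0 0 0;0 0 0 0 0 0 0;0 0 0 0 0 0 0"
}}

```text
time: 38.9
position: [395.9, -341.7, 68.5]
tool_rot: [-0.44, 0.573, -0.548, 0.421]
force: [0.1, -0.3, -3.8]
finger_gap: 10.9
```

```bash
python3 tab2.py; python3 -c "
from h import *
look('s24',(260,70,400,180),5.5)
c=cam('top');save(c,'t24.npz');crop(np.clip(c['pixels'].astype(float)*1.4,0,255).astype(np.uint8),340,120,560,320,3.2,'t24')"
```

```text
pos [ 395.911 -341.73    68.469] j [ 0.834  0.591 -0.482  1.745  0.409  1.142  0.212] F [ 0.147 -0.251 -3.79 ] 10.94091105738579
tablet origin in drawers -79.27614258481834 -0.6058735021747004 5.653192115823337 lean 0.2599455966555228 yawerr -0.0014876520288602075
xd,yd,Z in tool [ 0.001 -0.257  0.966] [-1.    -0.001  0.001] [ 0.    -0.966 -0.257]
[ 395.911 -341.73    68.469] [ 0.147 -0.251 -3.79 ] 10.94091105738579
```

View pics/s24.png

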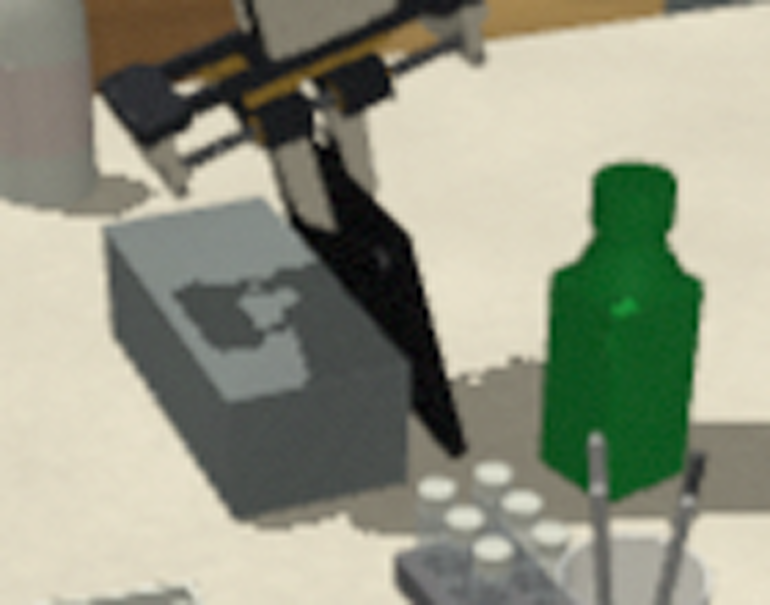

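View pics/t24.png

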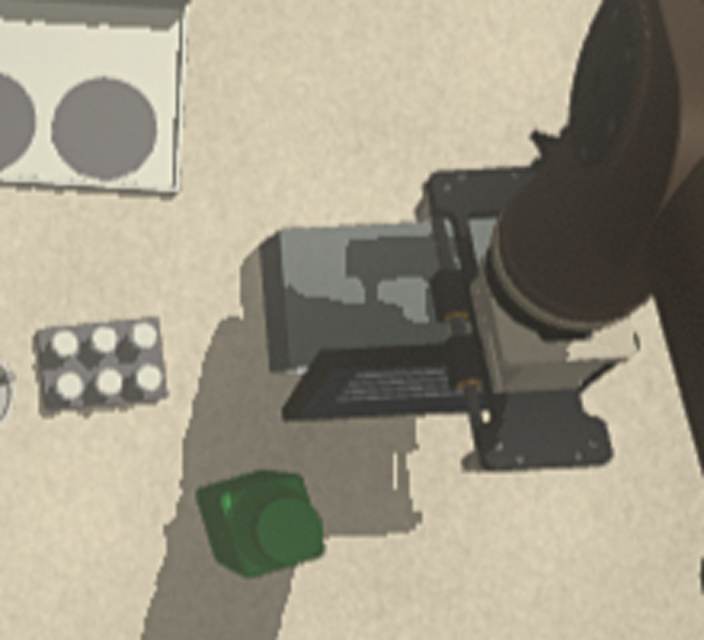

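Call:
{"fn": "apply_moves", "kwargs": {
  "rows": "0 1 0.25 0 0 0 0;0 1 0.25 0 0 0 0;0 0 0 0 0 0 0;0 0 0 0 0 0 0;0 0 0 0 0 0 0;0 0 0 0 0 0 0;0 0 0 0 0 0 0;0 0 0 0 0 0 0"
}}

```text
time: 39.8
position: [395.9, -341.7, 66.4]
tool_rot: [-0.44, 0.573, -0.548, 0.421]
force: [-0.6, 0.5, -4.6]
finger_gap: 10.8
```

Call:
{"fn": "apply_moves", "kwargs": {
  "rows": "0 1 0.25 0 0 0 0;0 0 0 0 0 0 0;0 0 0 0 0 0 0;0 0 0 0 0 0 0;0 0 0 0 0 0 0;0 0 0 0 0 0 0;0 0 0 0 0 0 0;0 0 0 0 0 0 0"
}}

```text
time: 40.6
position: [395.9, -341.7, 65.3]
tool_rot: [-0.44, 0.573, -0.548, 0.421]
force: [0.2, -0.6, -4.4]
finger_gap: 10.7
```

Call:
{"fn": "apply_moves", "kwargs": {
  "rows": "0 1 0.25 0 0 0 0;0 0 0 0 0 0 0;0 0 0 0 0 0 0;0 0 0 0 0 0 0;0 0 0 0 0 0 0;0 0 0 0 0 0 0;0 0 0 0 0 0 0;0 0 0 0 0 0 0"
}}

```text
time: 41.4
position: [396.0, -341.8, 64.5]
tool_rot: [-0.44, 0.573, -0.548, 0.422]
force: [1.1, 0.1, 2.1]
finger_gap: 10.9
```

Call:
{"fn": "apply_moves", "kwargs": {
  "rows": "0 0.5 0.15 0 0 0 0;0 0 0 0 0 0 0;0 0 0 0 0 0 0;0 0 0 0 0 0 0;0 0 0 0 0 0 0;0 0 0 0 0 0 0;0 0 0 0 0 0 0;0 0 0 0 0 0 0"
}}

```text
time: 42.2
position: [396.1, -341.8, 64.4]
tool_rot: [-0.44, 0.573, -0.548, 0.422]
force: [-0.2, 0.7, 6.3]
finger_gap: 11.0
```

Call:
{"fn": "apply_moves", "kwargs": {
  "rows": "0 -0.7 -0.2 0 0 0 0;0 -0.26 1 0 0 0 0;0 -0.26 1 0 0 0 0;0 -0.26 1 0 0 0 0;0 0 0 0 0 0 0;0 0 0 0 0 0 0;0 0 0 0 0 0 0;0 0 0 0 0 0 0"
}}

```text
time: 43.0
position: [399.1, -341.7, 64.4]
tool_rot: [-0.44, 0.573, -0.548, 0.422]
force: [-2.7, -0.3, -1.4]
finger_gap: 10.6
```

Call:
{"fn": "apply_moves", "kwargs": {
  "rows": "0 -0.26 1 0 0 0 0;0 0 0 0 0 0 0;0 0 0 0 0 0 0;0 0 0 0 0 0 0;0 0 0 0 0 0 0;0 0 0 0 0 0 0;0 0 0 0 0 0 0;0 0 0 0 0 0 0"
}}

```text
time: 43.8
position: [400.2, -341.5, 64.5]
tool_rot: [-0.44, 0.573, -0.548, 0.422]
force: [-0.8, -1.1, -1.9]
finger_gap: 10.6
```

```bash
python3 tab2.py; python3 -c "
from h import *
look('s25',(260,70,400,180),5.5)"
```

```text
pos [ 400.239 -341.505   64.464] j [ 0.827  0.6   -0.48   1.74   0.412  1.139  0.207] F [-0.767 -1.063 -1.9  ] 10.58465188081868
tablet origin in drawers -74.91513975249606 -0.5645573007266624 1.6402510010524836 lean 0.25950383059422316 yawerr -0.001581600656318034
xd,yd,Z in tool [ 0.002 -0.257  0.967] [-1.    -0.001  0.001] [ 0.    -0.967 -0.257]
[ 400.239 -341.505   64.464] [-0.767 -1.063 -1.9  ] 10.58465188081868
```

View pics/s25.png

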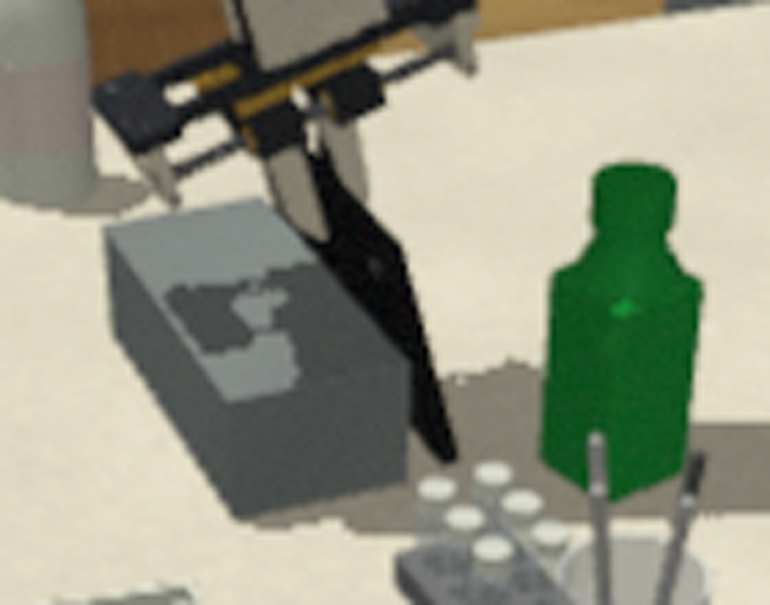

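Call:
{"fn": "apply_moves", "kwargs": {
  "rows": "0 -0.26 1 0 0 0 0;0 0 0 0 0 0 0;0 -0.26 1 0 0 0 0;0 0 0 0 0 0 0;0 0 0 0 0 0 0;0 0 0 0 0 0 0;0 0 0 0 0 0 0;0 0 0 0 0 0 0"
}}

```text
time: 44.65
position: [401.9, -341.5, 64.5]
tool_rot: [-0.44, 0.573, -0.548, 0.421]
force: [-2.6, -0.2, -1.0]
finger_gap: 10.6
```

Call:
{"fn": "apply_moves", "kwargs": {
  "rows": "0 -0.26 1 0 0 0 0;0 0 0 0 0 0 0;0 0 0 0 0 0 0;0 0 0 0 0 0 0;0 0 0 0 0 0 0;0 0 0 0 0 0 0;0 0 0 0 0 0 0;0 0 0 0 0 0 0"
}}

```text
time: 45.45
position: [403.0, -341.4, 64.4]
tool_rot: [-0.44, 0.573, -0.548, 0.421]
force: [-3.0, -0.7, -1.6]
finger_gap: 10.8
```

Call:
{"fn": "apply_moves", "kwargs": {
  "rows": "0 0 0 0 0 0 0.15;0 0 0 0 0 0 0.18;0 0 0 0 0 0 0.22;0 0 0 0 0 0 0.3;0 0 0 0 0 0 0.4;0 0 0 0 0 0 0.4;0 0 0 0 0 0 0.4;0 0 0 0 0 0 0.4"
}}

```text
time: 46.25
position: [403.1, -341.4, 64.5]
tool_rot: [-0.44, 0.573, -0.548, 0.421]
force: [0.1, -0.2, 0.6]
finger_gap: 36.6
```

```bash
python3 tab2.py; python3 -c "
from h import *
look('s26',(260,70,400,180),5.5)
w=cam('wrist','w26');save(w,'w26.npz')"
```

```text
pos [ 403.06  -341.422   64.452] j [ 0.824  0.603 -0.48   1.733  0.412  1.143  0.205] F [ 0.092 -0.21   0.586] 36.6096643947292
tablet origin in drawers -72.12395511174581 -0.6003460562960607 1.6364948709026308 lean 0.2599883832614232 yawerr -0.0014968471162711764
xd,yd,Z in tool [ 0.001 -0.257  0.966] [-1.    -0.     0.001] [ 0.    -0.966 -0.257]
[ 403.06  -341.422   64.452] [ 0.092 -0.21   0.586] 36.6096643947292
```

View pics/s26.png

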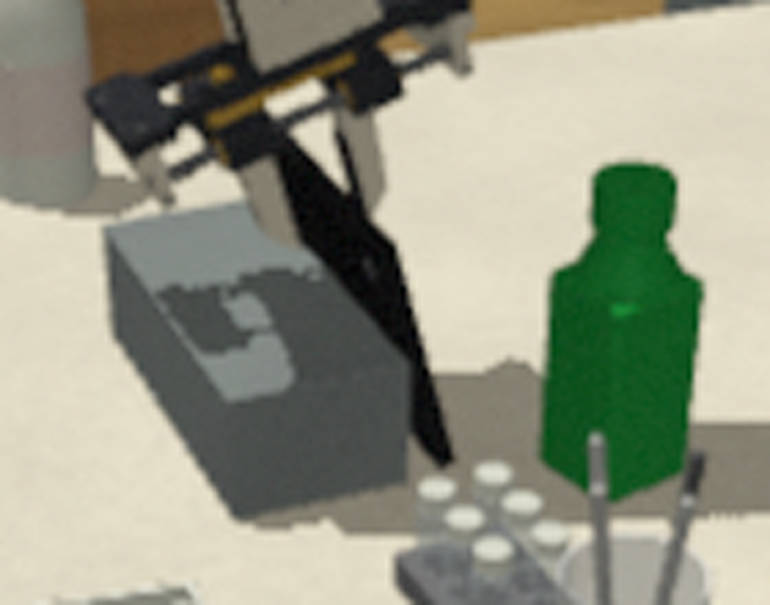

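View pics/w26.png

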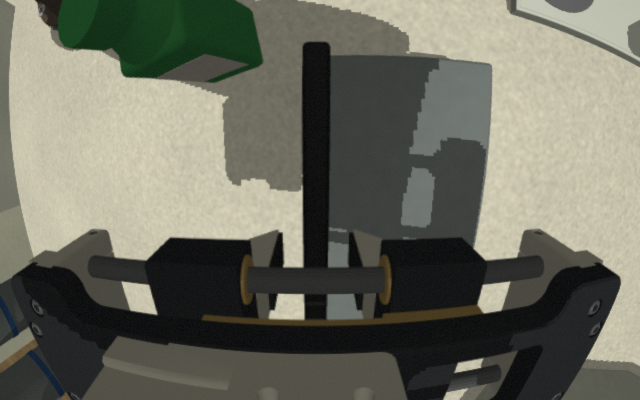

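Call:
{"fn": "apply_moves", "kwargs": {
  "rows": "0 -5 0 0 0 0 0.4;0 -10 0 0 0 0 0.4;0 -15 0 0 0 0 0.4;0 -20 0 0 0 0 0.4;0 -20 0 0 0 0 0.4;0 -20 0 0 0 0 0.4;0 -25 0 0 0 0 0.4;0 -25 0 0 0 0 0.4"
}}

```text
time: 47.15
position: [439.4, -339.6, 201.6]
tool_rot: [-0.441, 0.573, -0.548, 0.422]
force: [0.2, -0.3, -0.4]
finger_gap: 36.7
```

```bash
python3 tab2.py; python3 -c "
from h import *
look('s27',(260,70,400,180),5.5)
c=cam('top');save(c,'t27.npz');crop(np.clip(c['pixels'].astype(float)*1.4,0,255).astype(np.uint8),340,120,560,320,3.2,'t27')
w=cam('wrist','w27');save(w,'w27.npz')"
```

```text
pos [ 439.441 -339.579  201.588] j [ 0.799  0.513 -0.507  1.507  0.335  1.438  0.275] F [ 0.204 -0.285 -0.446] 36.717884200337366
tablet origin in drawers -35.659054472433596 -0.3126195535489027 138.76192105227676 lean 0.2593773743832619 yawerr -0.0018017592657336003
xd,yd,Z in tool [ 0.002 -0.256  0.967] [-1.    -0.001  0.002] [ 0.    -0.967 -0.256]
[ 439.441 -339.579  201.588] [ 0.204 -0.285 -0.446] 36.717884200337366
```

View pics/s27.png

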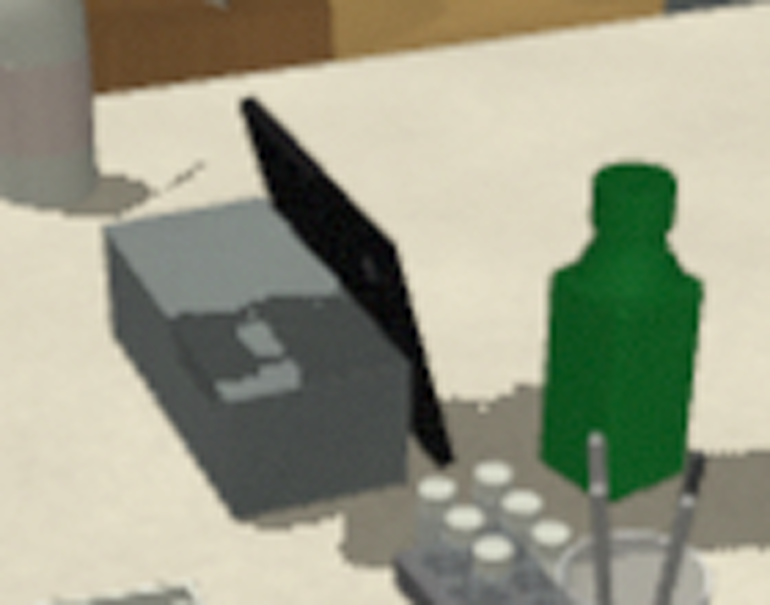

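View pics/w27.png

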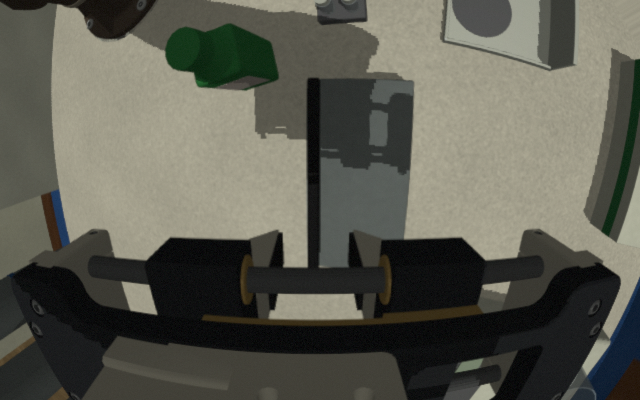

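View pics/t27.png

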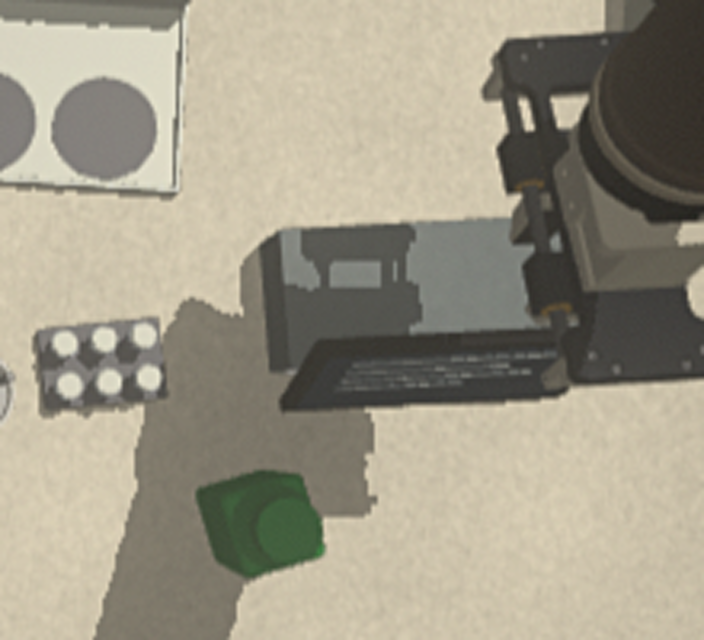

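Call:
{"fn": "apply_moves", "kwargs": {
  "rows": "0 -8 0 0.06 0 0 0.5;0 -8 0 0.1 0 0 0.6;0 -6 0 0.1 0 0 0.6;0 0 0 0 -0.132 0 0.6;0 0 0 0 -0.132 0 0.6;0 0 0 0 -0.132 0 0.6;0 0 0 0 -0.132 0 0.6;0 0 0 0 -0.132 0 0.6"
}}

```text
time: 48.1
position: [442.6, -339.4, 220.8]
tool_rot: [-0.642, 0.643, -0.296, 0.295]
force: [-0.2, 0.1, -0.2]
finger_gap: 55.3
```

Call:
{"fn": "apply_moves", "kwargs": {
  "rows": "-15 0 17 0 0 0 0.6;-25 0 29 0 0 0 0.6;-31 0 36 0 0 0 0.6;-31 0 36 0 0 0 0.6;-31 0 36 0 0 0 0.6;-31 0 36 0 0 0 0.6;-31 0 36 0 0 0 0.6;-31 0 36 0 0 0 0.6"
}}

```text
time: 48.9
position: [496.1, 3.7, 221.0]
tool_rot: [-0.641, 0.642, -0.297, 0.297]
force: [1.7, -0.6, -0.5]
finger_gap: 55.4
```

```bash
python3 -c "
from h import *
look('s28',(250,60,400,180),5.2)
s,M=tool();p=s['position'];yaw=np.arctan2(M[1,2],M[0,2]);print(M,'yaw',yaw);z=np.array([np.cos(.7015),np.sin(.7015),0]);print(M.T@(np.array([540.5,322.6,224])-p))
c=cam('top');save(c,'t28.npz');crop(np.clip(c['pixels'].astype(float)*1.4,0,255).astype(np.uint8),400,150,550,280,5,'t28')"
```

```text
[496.095   3.702 220.988] [ 1.675 -0.555 -0.545] 55.44766487996038
[[ 0.654  0.002  0.756]
 [-0.756  0.005  0.654]
 [-0.002 -1.     0.004]] yaw 0.7130368147982658
[-204.991   -0.63   235.311]
```

View pics/s28.png

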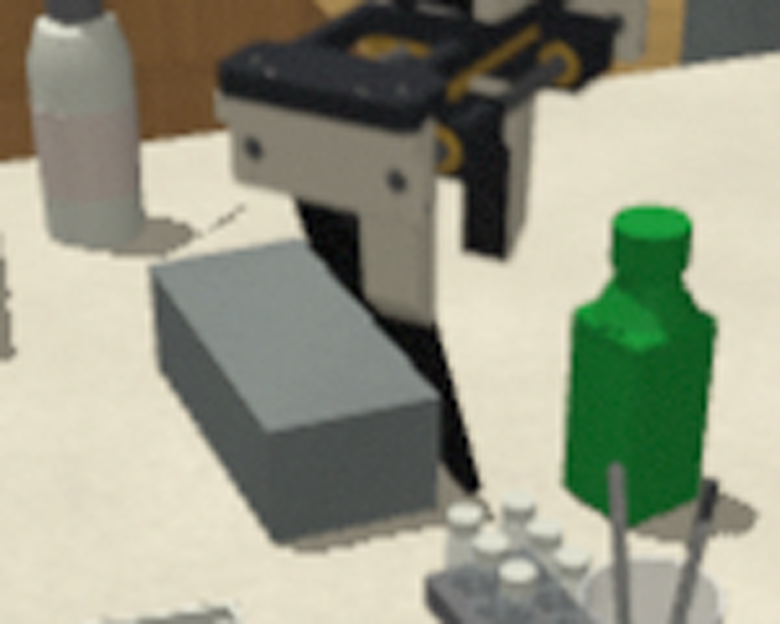

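View pics/t28.png

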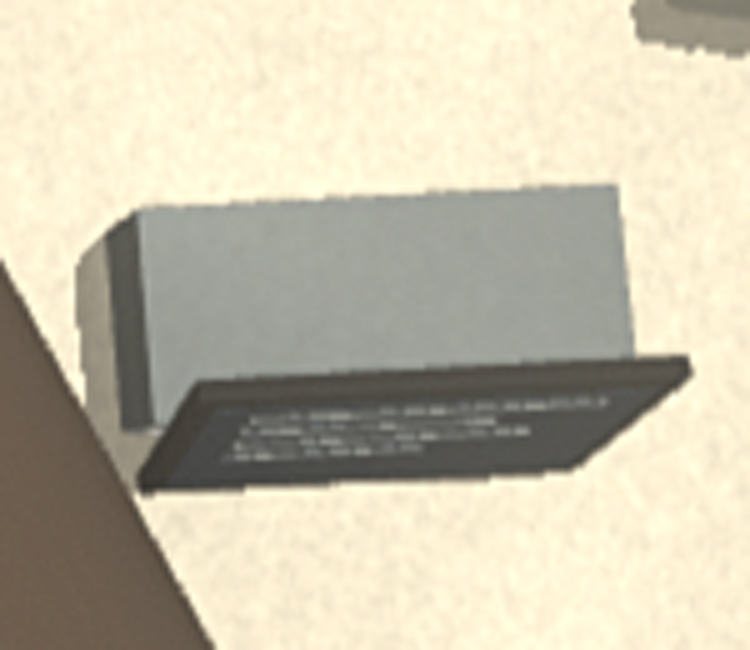

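Run:
```python
from h import *
t=load('t28.npz');f=lambda u,v:(u/5+400-.5,v/5+150-.5)
D=np.array([458.4,-338.5,0]);yaw=.0425;xd=np.array([np.cos(yaw),np.sin(yaw),0]);yd=np.array([-np.sin(yaw),np.cos(yaw),0])
for n,uv,z in (('topL back',(203,380),133.3),('topR back',(690,357),133.3),('botL front',(143,492),2.8),('botR front',(572,470),2.8),('dr bL',(137,210),72),('dr bR',(617,185),72)):
    q=onz(t,f(*uv),z);print(n,q,'dr frame',(q-D)@xd,(q-D)@yd)
```

```text
topL back [ 421.61  -242.006  133.3  ] dr frame -32.656885177834056 97.9696548887306
topR back [ 429.034 -443.496  133.3  ] dr frame -33.80081375622477 -103.6530628986278
botL front [ 377.348 -242.967    2.8  ] dr frame -76.91978739947085 98.89014952059547
botR front [ 385.809 -444.683    2.8  ] dr frame -77.03700403304609 -103.00305176696847
dr bL [ 502.501 -230.576   72.   ] dr frame 48.64662841481531 105.95303182836601
dr bR [ 511.082 -444.819   72.   ] dr frame 48.11699747201667 -108.46125737851129
```

Call:
{"fn": "apply_moves", "kwargs": {
  "rows": "-31 0 36 0 0 0 0.6;-31 0 36 0 0 0 0.6;-31 0 36 0 0 0 0.6;-31 0 36 0 0 0 0.6;-31 0 36 0 0 0 0.6;-27 0 30 0 0 0 0.6;-20 0 20 0 0 0 0.6;-4 0 4 0 0 0 0.6"
}}

```text
time: 49.8
position: [540.3, 314.2, 220.5]
tool_rot: [0.643, -0.642, 0.296, -0.295]
force: [1.2, 0.7, -0.6]
finger_gap: 55.0
```

Call:
{"fn": "apply_moves", "kwargs": {
  "rows": "0 0 0 0 0 0 0.6;0 0 0 0 0 0 0.6;0 0 0 0 0 0 0.6;0 0 0 0 0 0 0.6;0 0 0 0 0 0 0.6;0 0 0 0 0 0 0.6;0 0 0 0 0 0 0.6;0 0 0 0 0 0 0.6"
}}

```text
time: 50.6
position: [541.7, 310.7, 221.3]
tool_rot: [-0.642, 0.642, -0.297, 0.297]
force: [0.2, -0.2, 0.1]
finger_gap: 55.0
```

```bash
python3 -c "
from h import *
for i in range(3):
  s,M=tool();p=s['position'];yaw=np.arctan2(M[1,2],M[0,2]);print(p,'yaw',yaw,'y axis',M[:,1],M.T@(np.array([540.5,322.6,224])-p))
  w=cam('wrist','w29')
crop(np.clip(w['pixels'].astype(float)*1.4,0,255).astype(np.uint8),200,80,440,320,3,'w29c');save(w,'w29.npz')
"
```

```text
[541.724 310.702 221.268] yaw 0.7039559626659775 y axis [ 0. -0. -1.] [-9.862 -2.732  6.768]
[541.719 310.723 221.233] yaw 0.7040275027875588 y axis [ 0. -0. -1.] [-9.842 -2.768  6.758]
[541.688 310.753 221.217] yaw 0.704130354455582 y axis [ 0. -0. -1.] [-9.798 -2.784  6.763]
```

View pics/w29c.png

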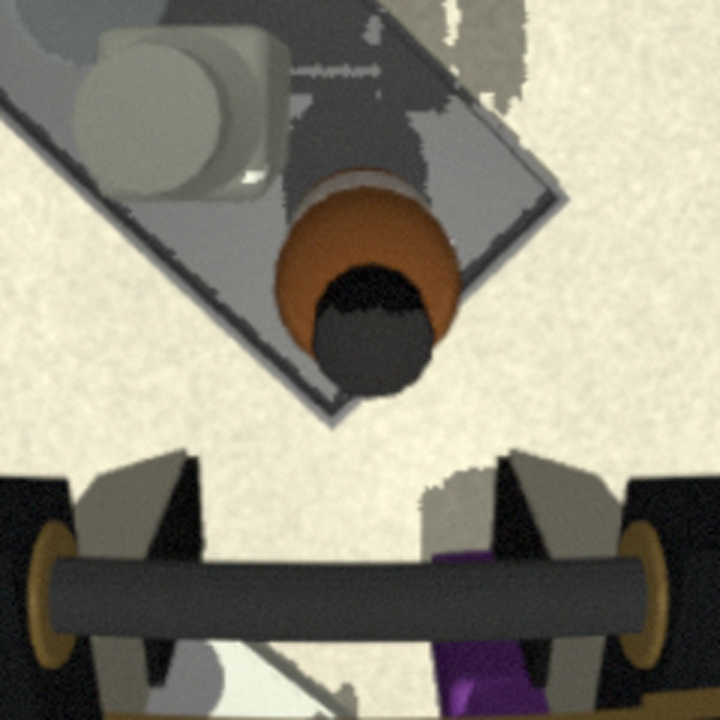

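Call:
{"fn": "apply_moves", "kwargs": {
  "rows": "-10 0 7 0 0 0 0.6;0 10 0 0 0 0 0.6;0 15 0 0 0 0 0.6;0 10 0 0 0 0 0.6;0 0 0 0 0 0 0.6;0 0 0 0 0 0 0.6;0 0 0 0 0 0 0.6;0 0 0 0 0 0 0.6"
}}

```text
time: 51.55
position: [540.9, 323.1, 186.8]
tool_rot: [0.642, -0.641, 0.297, -0.297]
force: [-0.1, -0.3, -0.6]
finger_gap: 55.1
```

Call:
{"fn": "apply_moves", "kwargs": {
  "rows": "0 8 0 0 0 0 0.6;0 12 0 0 0 0 0.6;0 15 0 0 0 0 0.6;0 12 0 0 0 0 0.6;0 9 0 0 0 0 0.6;0 6 0 0 0 0 0.6;0 0 0 0 0 0 0.6;0 0 0 0 0 0 0.6"
}}

```text
time: 52.35
position: [540.7, 323.1, 124.5]
tool_rot: [0.642, -0.642, 0.297, -0.297]
force: [-0.4, 0.5, 0.2]
finger_gap: 55.0
```

Call:
{"fn": "apply_moves", "kwargs": {
  "rows": "0 0 0 0 0 0 0.4;0 0 0 0 0 0 0;0 0 0 0 0 0 0;0 0 0 0 0 0 0;0 0 0 0 0 0 0;0 0 0 0 0 0 0;0 0 0 0 0 0 0;0 0 0 0 0 0 0",
  "squeeze": 25
}}

```text
time: 53.15
position: [540.7, 323.0, 124.6]
tool_rot: [0.642, -0.642, 0.297, -0.297]
force: [-0.6, -0.3, 3.9]
finger_gap: 32.0
```

Call:
{"fn": "apply_moves", "kwargs": {
  "rows": "0 -3 0 0 0 0 0;0 -7 0 0 0 0 0;0 -10 0 0 0 0 0;0 -15 0 0 0 0 0;0 -15 0 0 0 0 0;0 -10 0 0 0 0 0;0 -10 0 0 0 0 0;0 0 0 0 0 0 0"
}}

```text
time: 53.95
position: [541.1, 323.6, 196.1]
tool_rot: [0.642, -0.641, 0.296, -0.297]
force: [-0.1, -0.0, -3.3]
finger_gap: 32.3
```

```bash
python3 -c "
from h import *
look('s30',(320,100,560,330),3)"
```

```text
[541.144 323.554 196.076] [-0.115 -0.03  -3.266] 32.300095226382446
```

View pics/s30.png

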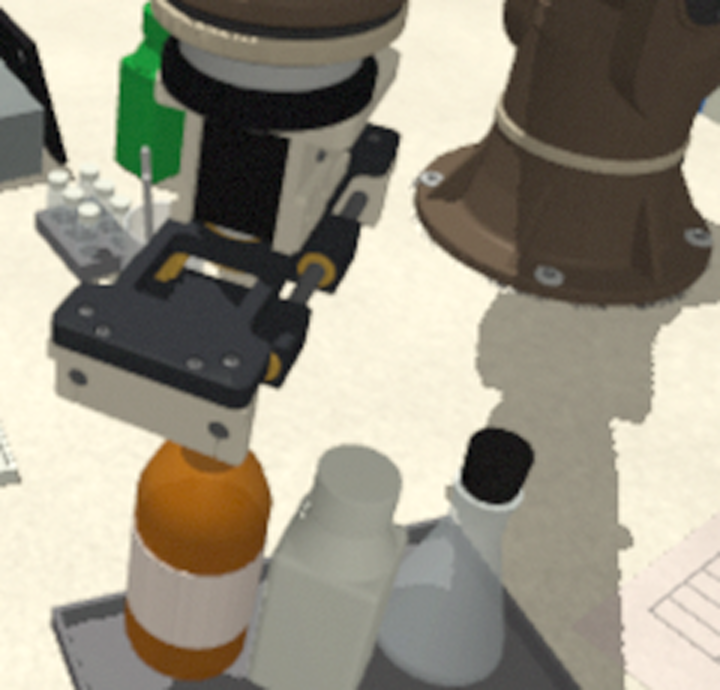

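Call:
{"fn": "apply_moves", "kwargs": {
  "rows": "0 0 0 0 0.06 0 0;0 0 0 0 0.12 0 0;0 0 0 0 0.14 0 0;0 0 0 0 0.14 0 0;0 0 0 0 0.14 0 0;0 0 0 0 0.12 0 0;0 0 0 0 0.06 0 0;0 0 0 0 0 0 0"
}}

```text
time: 54.8
position: [540.2, 322.6, 193.5]
tool_rot: [-0.48, 0.481, -0.519, 0.519]
force: [0.2, -0.5, -3.4]
finger_gap: 32.0
```

Call:
{"fn": "apply_moves", "kwargs": {
  "rows": "20 0 4 0 0 0 0;38 0 7.5 0 0 0 0;48 0 9.5 0 0 0 0;48 0 9.5 0 0 0 0;48 0 9.5 0 0 0 0;48 0 9.5 0 0 0 0;48 0 9.5 0 0 0 0;48 0 9.5 0 0 0 0"
}}

```text
time: 55.6
position: [582.3, -29.5, 194.0]
tool_rot: [0.481, -0.481, 0.518, -0.518]
force: [0.2, -0.0, -3.1]
finger_gap: 31.8
```

Call:
{"fn": "apply_moves", "kwargs": {
  "rows": "48 0 9.5 0 0 0 0;28 0 5 0 0 0 0;10 0 1.5 0 0 0 0;0 0 0 0 0 0 0;0 0 0 0 0 0 0;0 0 0 0 0 0 0;0 0 0 0 0 0 0;0 0 0 0 0 0 0"
}}

```text
time: 56.4
position: [592.1, -113.1, 194.4]
tool_rot: [-0.481, 0.481, -0.518, 0.518]
force: [0.4, 0.2, -3.5]
finger_gap: 31.6
```

```bash
python3 -c "
from h import *
look('s31',(210,80,350,220))
s,M=tool();print(np.arctan2(M[1,2],M[0,2]),M.T@(np.array([591.6,-114.8,124.1])-s['position']))"
```

```text
[ 592.101 -113.101  194.426] [ 0.363  0.161 -3.453] 31.601522883836914
-0.0745961492009268 [ 1.408 70.295 -0.399]
```

View pics/s31.png

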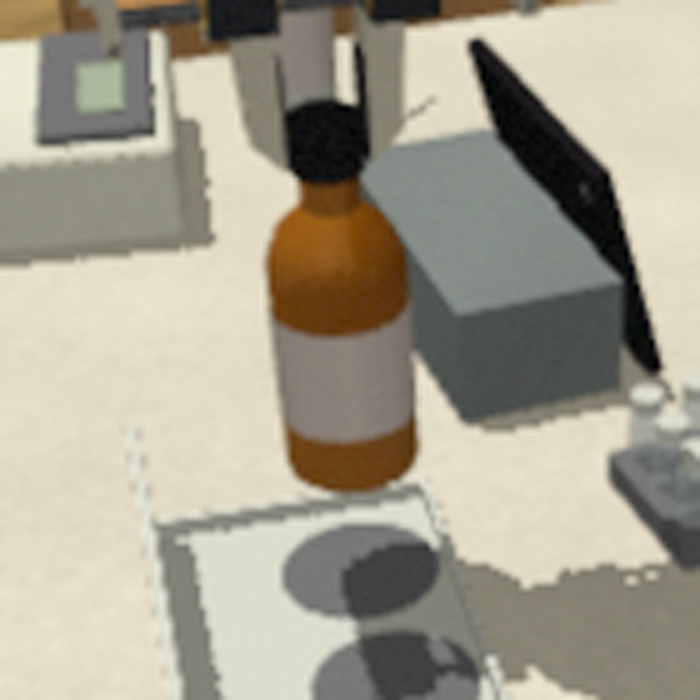

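Call:
{"fn": "apply_moves", "kwargs": {
  "rows": "1.5 10 0 0 0 0 0;0 15 0 0 0 0 0;0 15 0 0 0 0 0;0 12 0 0 0 0 0;0 8 0 0 0 0 0;0 5 0 0 0 0 0;0 3 0 0 0 0 0;0 0 0 0 0 0 0"
}}

```text
time: 57.25
position: [591.9, -115.8, 126.2]
tool_rot: [0.481, -0.481, 0.519, -0.519]
force: [-0.2, -0.3, -3.1]
finger_gap: 32.0
```

Call:
{"fn": "apply_moves", "kwargs": {
  "rows": "0 1 0 0 0 0 0;0 0.5 0 0 0 0 0;0 0 0 0 0 0 0;0 0 0 0 0 0 0;0 0 0 0 0 0 0;0 0 0 0 0 0 0;0 0 0 0 0 0 0;0 0 0 0 0 0 0"
}}

```text
time: 58.05
position: [591.9, -115.8, 124.8]
tool_rot: [-0.481, 0.481, -0.519, 0.519]
force: [0.4, 0.0, -2.4]
finger_gap: 32.4
```

Call:
{"fn": "apply_moves", "kwargs": {
  "rows": "0 1 0 0 0 0 0;0 0 0 0 0 0 0;0 0 0 0 0 0 0;0 0 0 0 0 0 0;0 0 0 0 0 0 0;0 0 0 0 0 0 0;0 0 0 0 0 0 0;0 0 0 0 0 0 0"
}}

```text
time: 58.85
position: [592.3, -115.8, 124.5]
tool_rot: [-0.481, 0.48, -0.518, 0.519]
force: [-2.2, 0.2, 5.7]
finger_gap: 32.2
```

Call:
{"fn": "apply_moves", "kwargs": {
  "rows": "0 0 0 0 0 0 0.4;0 0 0 0 0 0 0.5;0 0 0 0 0 0 0.6;0 0 0 0 0 0 0.6;0 -10 0 0 0 0 0.6;0 -20 0 0 0 0 0.6;0 -30 0 0 0 0 0.6;0 -40 0 0 0 0 0.65"
}}

```text
time: 59.65
position: [590.9, -115.8, 224.2]
tool_rot: [0.48, -0.481, 0.519, -0.518]
force: [1.1, -0.1, -0.1]
finger_gap: 58.5
```

```bash
python3 -c "
from h import *
look('s32',(210,80,350,220))
s,M=tool();print(np.arctan2(M[1,2],M[0,2]),M.T@(np.array([455.4,329.2,113.4])-s['position']))"
```

```text
[ 590.899 -115.752  224.191] [ 1.062 -0.133 -0.079] 58.49279428851672
-0.07575949563566885 [-432.794  117.426 -173.456]
```

View pics/s32.png

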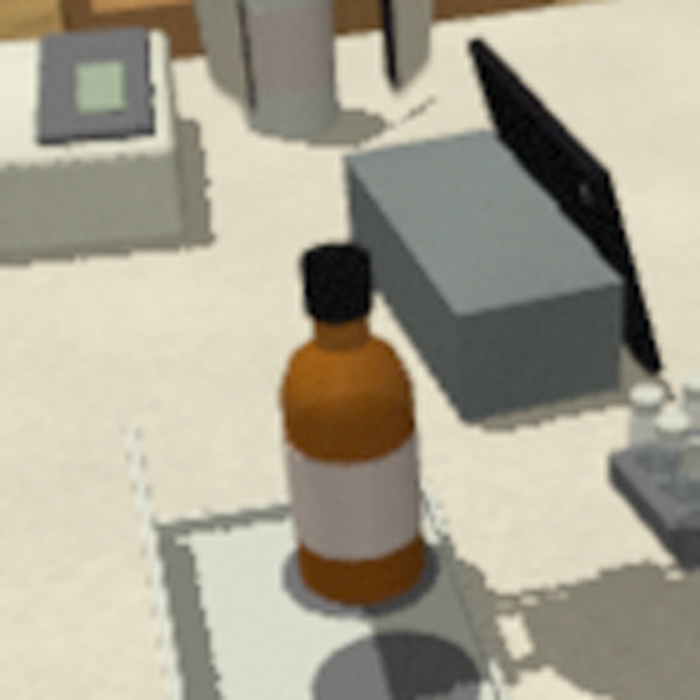

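Call:
{"fn": "apply_moves", "kwargs": {
  "rows": "-20 0 -8 0 0 0 0.7;-40 0 -16 0 0 0 0.7;-45 0 -18 0 0 0 0.7;-45 0 -18 0 0 0 0.7;-45 0 -18 0 0 0 0.7;-45 0 -18 0 0 0 0.7;-45 0 -18 0 0 0 0.7;-45 0 -18 0 0 0 0.7"
}}

```text
time: 60.5
position: [484.7, 225.1, 224.6]
tool_rot: [-0.481, 0.48, -0.518, 0.519]
force: [1.0, 0.2, -0.2]
finger_gap: 64.0
```

Call:
{"fn": "apply_moves", "kwargs": {
  "rows": "-45 0 -18 0 0 0 0.7;-38 0 -15 0 -0.1 0 0.7;0 0 0 0 -0.14 0 0.7;0 0 0 0 -0.14 0 0.7;0 0 0 0 -0.14 0 0.7;0 0 0 0 -0.14 0 0.7;0 0 0 0 -0.12 0 0.7;0 0 0 0 0 0 0.7"
}}

```text
time: 61.3
position: [458.9, 308.6, 224.2]
tool_rot: [0.642, -0.642, 0.296, -0.296]
force: [-0.5, -0.3, -0.5]
finger_gap: 64.6
```

```bash
python3 -c "
from h import *
s,M=tool();print(s['position'],np.arctan2(M[1,2],M[0,2]),M.T@(np.array([455.5,329.2,113.4])-s['position']))"
```

```text
[458.878 308.614 224.156] 0.7057898664852871 [-17.847 110.761  10.742]
```

Call:
{"fn": "apply_moves", "kwargs": {
  "rows": "-18 0 11 0 0 0 0.7;0 12 0 0 0 0 0.7;0 16 0 0 0 0 0.7;0 12 0 0 0 0 0.7;0 0 0 0 0 0 0.7;0 0 0 0 0 0 0.7;0 0 0 0 0 0 0.7;0 0 0 0 0 0 0.7"
}}

```text
time: 62.1
position: [455.8, 329.6, 184.4]
tool_rot: [0.642, -0.641, 0.297, -0.297]
force: [0.2, 0.8, 0.3]
finger_gap: 63.9
```

```bash
python3 -c "
from h import *
s,M=tool();print(s['position'],np.arctan2(M[1,2],M[0,2]),M.T@(np.array([455.5,329.2,113.4])-s['position']))
w=cam('wrist');crop(np.clip(w['pixels'].astype(float)*1.4,0,255).astype(np.uint8),200,80,440,320,3,'w33c')"
```

```text
[455.769 329.606 184.375] 0.7035542771514302 [ 0.124 70.975 -0.535]
```

View pics/w33c.png

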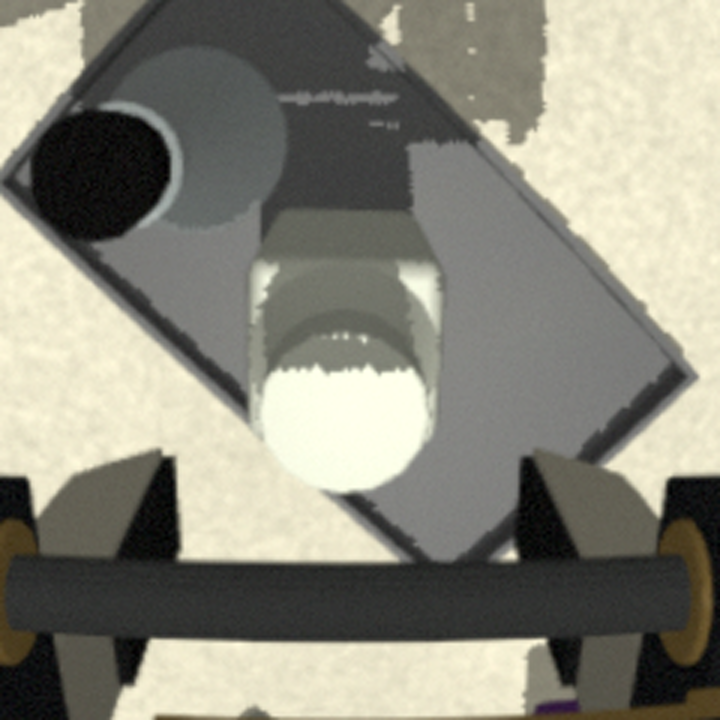

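Call:
{"fn": "apply_moves", "kwargs": {
  "rows": "0 12 0 0 0 0 0.7;0 16 0 0 0 0 0.7;0 16 0 0 0 0 0.7;0 12 0 0 0 0 0.7;0 9 0 0 0 0 0.7;0 5.5 0 0 0 0 0.7;0 0 0 0 0 0 0.7;0 0 0 0 0 0 0.7"
}}

```text
time: 62.95
position: [455.6, 329.7, 113.6]
tool_rot: [0.642, -0.642, 0.297, -0.297]
force: [-0.2, 0.6, -0.4]
finger_gap: 64.3
```

Call:
{"fn": "apply_moves", "kwargs": {
  "rows": "0 0 0 0 0 0 0.5;0 0 0 0 0 0 0.2;0 0 0 0 0 0 0;0 0 0 0 0 0 0;0 0 0 0 0 0 0;0 0 0 0 0 0 0;0 0 0 0 0 0 0;0 0 0 0 0 0 0"
}}

```text
time: 63.75
position: [455.6, 329.5, 113.5]
tool_rot: [0.642, -0.642, 0.297, -0.297]
force: [-0.9, -1.9, 4.3]
finger_gap: 41.1
```

Call:
{"fn": "apply_moves", "kwargs": {
  "rows": "0 -3 0 0 0 0 0;0 -7 0 0 0 0 0;0 -10 0 0 0 0 0;0 -15 0 0 0 0 0;0 -15 0 0 0 0 0;0 -10 0 0 0 0 0;0 -10 0 0 0 0 0;0 0 0 0 0 0 0"
}}

```text
time: 64.55
position: [456.0, 330.1, 184.9]
tool_rot: [0.642, -0.641, 0.297, -0.297]
force: [0.5, -0.1, -3.1]
finger_gap: 41.4
```

Call:
{"fn": "apply_moves", "kwargs": {
  "rows": "0 0 0 0 0.06 0 0;0 0 0 0 0.12 0 0;0 0 0 0 0.14 0 0;0 0 0 0 0.14 0 0;0 0 0 0 0.14 0 0;0 0 0 0 0.12 0 0;0 0 0 0 0.06 0 0;0 0 0 0 0 0 0"
}}

```text
time: 65.35
position: [455.2, 329.2, 182.8]
tool_rot: [-0.48, 0.481, -0.519, 0.519]
force: [0.4, -0.0, -3.4]
finger_gap: 41.6
```

```bash
python3 -c "
from h import *
look('s34',(320,100,560,330),3)
s,M=tool();print(np.arctan2(M[1,2],M[0,2]),M.T@(np.array([597.9,-20.0,113.4])-s['position']))"
```

```text
[455.189 329.211 182.794] [ 0.38 -0.02 -3.39] 41.59200268698303
-0.0743299238192683 [337.611  69.634 168.203]
```

View pics/s34.png

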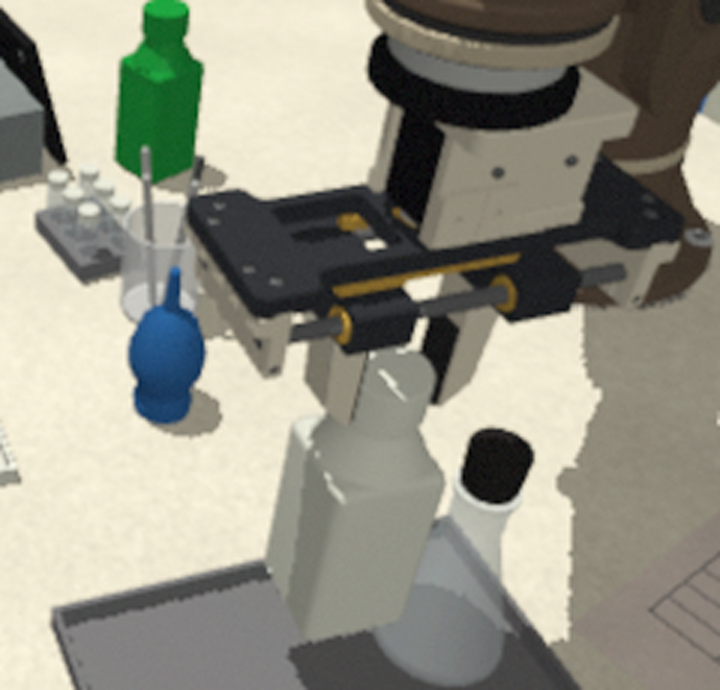

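Call:
{"fn": "apply_moves", "kwargs": {
  "rows": "18 0 9 0 0 0 0;34 0 17 0 0 0 0;42 0 21 0 0 0 0;42 0 21 0 0 0 0;42 0 21 0 0 0 0;42 0 21 0 0 0 0;42 0 21 0 0 0 0;42 0 21 0 0 0 0"
}}

```text
time: 66.2
position: [584.3, 12.7, 183.1]
tool_rot: [0.481, -0.481, 0.518, -0.518]
force: [0.6, -0.0, -3.1]
finger_gap: 41.5
```

Call:
{"fn": "apply_moves", "kwargs": {
  "rows": "23 0 11 0 0 0 0;10 0 5 0 0 0 0;0 0 0 0 0 0 0;0 0 0 0 0 0 0;0 0 0 0 0 0 0;0 0 0 0 0 0 0;0 0 0 0 0 0 0;0 0 0 0 0 0 0"
}}

```text
time: 67.0
position: [597.3, -18.8, 183.4]
tool_rot: [-0.481, 0.481, -0.518, 0.518]
force: [-1.3, -0.9, -3.4]
finger_gap: 41.2
```

```bash
python3 -c "
from h import *
look('s35',(210,80,350,220))
s,M=tool();print(np.arctan2(M[1,2],M[0,2]),M.T@(np.array([597.9,-20.0,113.4])-s['position']))"
```

```text
[597.321 -18.842 183.356] [-1.31  -0.862 -3.374] 41.19310215450188
-0.075362106474922 [ 0.927 69.937  0.608]
```

View pics/s35.png

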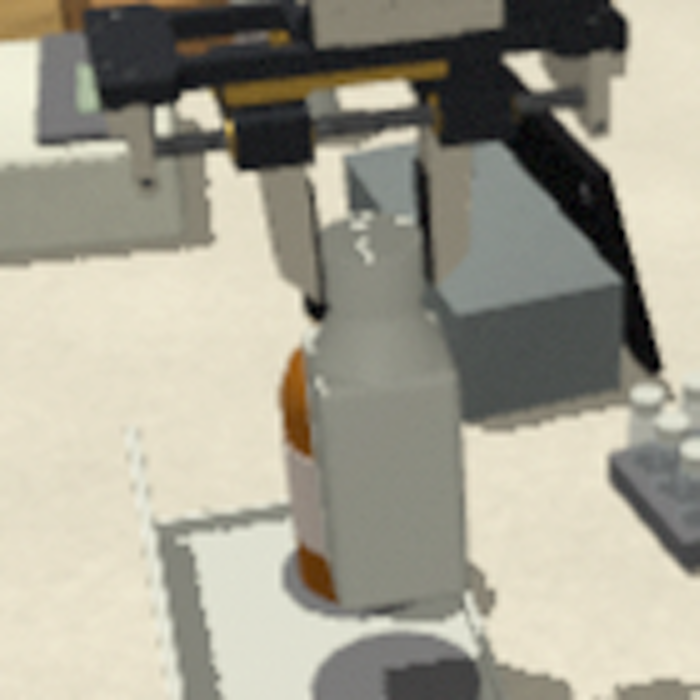

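Call:
{"fn": "apply_moves", "kwargs": {
  "rows": "0.5 10 0.5 0 0 0 0;0 15 0 0 0 0 0;0 15 0 0 0 0 0;0 12 0 0 0 0 0;0 8 0 0 0 0 0;0 5 0 0 0 0 0;0 3 0 0 0 0 0;0 0 0 0 0 0 0"
}}

```text
time: 67.85
position: [597.9, -19.9, 115.1]
tool_rot: [0.481, -0.481, 0.519, -0.519]
force: [-0.1, 0.1, -2.8]
finger_gap: 41.4
```

Call:
{"fn": "apply_moves", "kwargs": {
  "rows": "0 1 0 0 0 0 0;0 1 0 0 0 0 0;0 0 0 0 0 0 0;0 0 0 0 0 0 0;0 0 0 0 0 0 0;0 0 0 0 0 0 0;0 0 0 0 0 0 0;0 0 0 0 0 0 0"
}}

```text
time: 68.65
position: [598.1, -19.9, 113.5]
tool_rot: [-0.481, 0.481, -0.519, 0.519]
force: [0.0, -1.1, 0.4]
finger_gap: 41.1
```

Call:
{"fn": "apply_moves", "kwargs": {
  "rows": "0 0.3 0 0 0 0 0.5;0 0 0 0 0 0 0.6;0 0 0 0 0 0 0.65;0 0 0 0 0 0 0.65;0 -10 0 0 0 0 0.65;0 -20 0 0 0 0 0.65;0 -30 0 0 0 0 0.65;0 -35 0 0 0 0 0.65"
}}

```text
time: 69.45
position: [597.2, -19.9, 209.0]
tool_rot: [0.48, -0.481, 0.519, -0.518]
force: [0.6, 0.3, 0.5]
finger_gap: 59.8
```

```bash
python3 -c "
from h import *
look('s36',(210,80,350,220))
s,M=tool();print(np.arctan2(M[1,2],M[0,2]),M.T@(np.array([372.5,333.6,106.3])-s['position']))"
```

```text
[597.247 -19.89  208.999] [0.595 0.348 0.481] 59.83978768104495
-0.07568412434740898 [-334.347  107.882 -254.735]
```

View pics/s36.png

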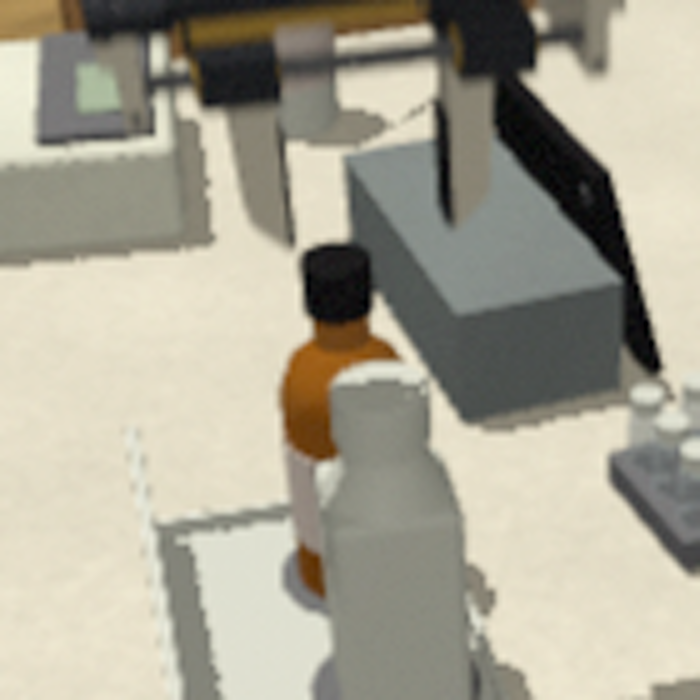

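Call:
{"fn": "apply_moves", "kwargs": {
  "rows": "-20 0 -15 0 0 0 0.6;-36 0 -27 0 0 0 0.6;-38 0 -29 0 0 0 0.6;-38 0 -29 0 0 0 0.6;-38 0 -29 0 0 0 0.6;-38 0 -29 0 0 0 0.6;-38 0 -29 0 0 0 0.6;-38 0 -29 0 0 0 0.6"
}}

```text
time: 70.3
position: [403.0, 281.2, 208.8]
tool_rot: [-0.481, 0.48, -0.518, 0.519]
force: [0.9, 0.5, -0.0]
finger_gap: 55.2
```

Call:
{"fn": "apply_moves", "kwargs": {
  "rows": "-30 0 -23 0 0 0 0.6;-20 0 -16 0 -0.1 0 0.6;0 0 0 0 -0.14 0 0.6;0 0 0 0 -0.14 0 0.6;0 0 0 0 -0.14 0 0.6;0 0 0 0 -0.14 0 0.6;0 0 0 0 -0.12 0 0.6;0 0 0 0 0 0 0.6"
}}

```text
time: 71.1
position: [369.1, 332.6, 208.4]
tool_rot: [0.642, -0.642, 0.296, -0.296]
force: [-0.3, 0.4, -0.3]
finger_gap: 54.9
```

Call:
{"fn": "apply_moves", "kwargs": {
  "rows": "0 12 0 0 0 0 0.6;0 16 0 0 0 0 0.6;0 12 0 0 0 0 0.6;0 0 0 0 0 0 0.6;0 0 0 0 0 0 0.6;0 0 0 0 0 0 0.6;0 0 0 0 0 0 0.6;0 0 0 0 0 0 0.6"
}}

```text
time: 71.9
position: [369.2, 332.7, 168.4]
tool_rot: [0.642, -0.641, 0.297, -0.297]
force: [-0.2, -0.6, -0.4]
finger_gap: 55.3
```

```bash
python3 -c "
from h import *
s,M=tool();print(s['position'],np.arctan2(M[1,2],M[0,2]),M.T@(np.array([372.5,333.6,106.3])-s['position']))
w=cam('wrist');crop(np.clip(w['pixels'].astype(float)*1.4,0,255).astype(np.uint8),200,80,440,320,3,'w37c')"
```

```text
[369.153 332.697 168.361] 0.7037591145342196 [ 1.468 62.063  3.091]
```

View pics/w37c.png

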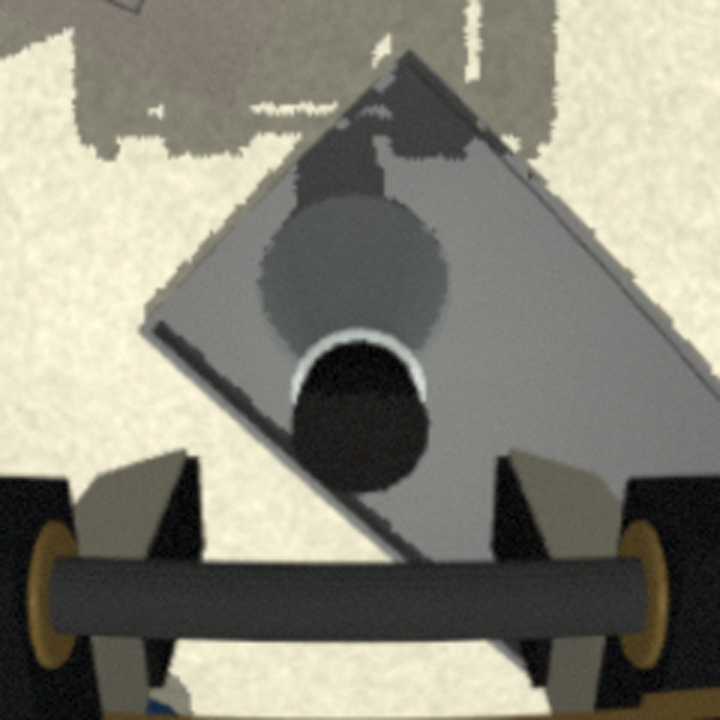

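Call:
{"fn": "apply_moves", "kwargs": {
  "rows": "1.5 8 3 0 0 0 0.6;0 14 0 0 0 0 0.6;0 14 0 0 0 0 0.6;0 12 0 0 0 0 0.6;0 9 0 0 0 0 0.6;0 5 0 0 0 0 0.6;0 0 0 0 0 0 0.6;0 0 0 0 0 0 0.6"
}}

```text
time: 72.75
position: [372.3, 333.5, 106.1]
tool_rot: [0.642, -0.642, 0.297, -0.297]
force: [0.1, -1.0, 0.6]
finger_gap: 55.1
```

Call:
{"fn": "apply_moves", "kwargs": {
  "rows": "0 0 0 0 0 0 0.45;0 0 0 0 0 0 0.2;0 0 0 0 0 0 0;0 0 0 0 0 0 0;0 0 0 0 0 0 0;0 0 0 0 0 0 0;0 0 0 0 0 0 0;0 0 0 0 0 0 0"
}}

```text
time: 73.55
position: [372.5, 333.4, 106.2]
tool_rot: [0.642, -0.642, 0.297, -0.297]
force: [0.6, -0.5, 4.9]
finger_gap: 31.1
```

Call:
{"fn": "apply_moves", "kwargs": {
  "rows": "0 -3 0 0 0 0 0;0 -7 0 0 0 0 0;0 -10 0 0 0 0 0;0 -15 0 0 0 0 0;0 -15 0 0 0 0 0;0 -10 0 0 0 0 0;0 -10 0 0 0 0 0;0 0 0 0 0 0 0"
}}

```text
time: 74.35
position: [372.7, 333.9, 177.4]
tool_rot: [0.642, -0.641, 0.297, -0.297]
force: [-0.8, 0.4, -2.5]
finger_gap: 30.9
```

Call:
{"fn": "apply_moves", "kwargs": {
  "rows": "0 0 0 0 0.06 0 0;0 0 0 0 0.12 0 0;0 0 0 0 0.14 0 0;0 0 0 0 0.14 0 0;0 0 0 0 0.14 0 0;0 0 0 0 0.12 0 0;0 0 0 0 0.06 0 0;0 0 0 0 0 0 0"
}}

```text
time: 75.15
position: [371.9, 333.0, 175.5]
tool_rot: [-0.48, 0.481, -0.519, 0.519]
force: [0.2, -0.8, -3.7]
finger_gap: 31.3
```

```bash
python3 -c "
from h import *
look('s38',(320,100,560,330),3)
s,M=tool();print(np.arctan2(M[1,2],M[0,2]),M.T@(np.array([608.7,66.5,106.4])-s['position']))"
```

```text
[371.949 333.033 175.506] [ 0.232 -0.764 -3.71 ] 31.33825874485134
-0.07425602946515333 [248.212  69.252 255.867]
```

View pics/s38.png

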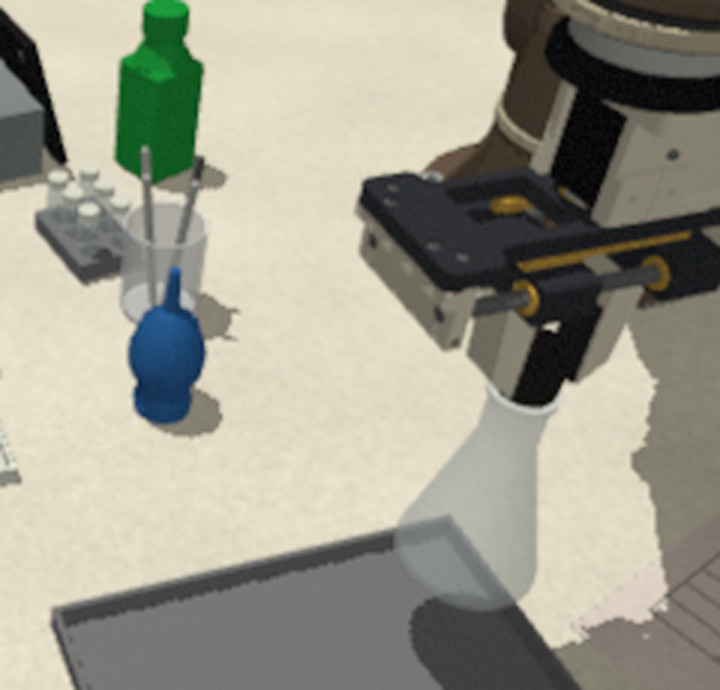

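Call:
{"fn": "apply_moves", "kwargs": {
  "rows": "12 0 12 0 0 0 0;24 0 25 0 0 0 0;34 0 35 0 0 0 0;34 0 35 0 0 0 0;34 0 35 0 0 0 0;34 0 35 0 0 0 0;34 0 35 0 0 0 0;24 0 25 0 0 0 0"
}}

```text
time: 76.0
position: [592.9, 81.9, 175.3]
tool_rot: [-0.48, 0.481, -0.519, 0.519]
force: [-0.4, -1.2, -2.8]
finger_gap: 31.6
```

Call:
{"fn": "apply_moves", "kwargs": {
  "rows": "12 0 13 0 0 0 0;6 0 6 0 0 0 0;0 0 0 0 0 0 0;0 0 0 0 0 0 0;0 0 0 0 0 0 0;0 0 0 0 0 0 0;0 0 0 0 0 0 0;0 0 0 0 0 0 0"
}}

```text
time: 76.8
position: [608.5, 66.9, 176.1]
tool_rot: [-0.481, 0.481, -0.518, 0.519]
force: [0.7, 0.1, -3.1]
finger_gap: 31.1
```

```bash
python3 -c "
from h import *
look('s39')
s,M=tool();print(np.arctan2(M[1,2],M[0,2]),M.T@(np.array([608.7,66.5,106.4])-s['position']))"
```

```text
[608.483  66.877 176.103] [ 0.69   0.134 -3.122] 31.088585799539963
-0.07560683513087507 [ 0.233 69.629  0.164]
```

View pics/s39.png

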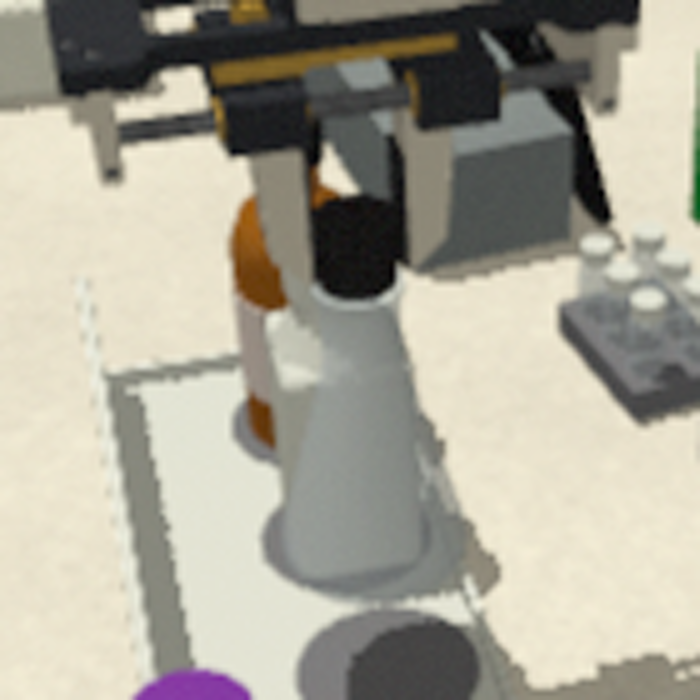

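Same picture as when the flask was first lifted (s6). I lower it now.

Call:
{"fn": "apply_moves", "kwargs": {
  "rows": "0 10 0 0 0 0 0;0 15 0 0 0 0 0;0 15 0 0 0 0 0;0 12 0 0 0 0 0;0 8 0 0 0 0 0;0 5 0 0 0 0 0;0 3 0 0 0 0 0;0 0 0 0 0 0 0"
}}

```text
time: 77.65
position: [608.7, 66.6, 107.8]
tool_rot: [-0.481, 0.481, -0.519, 0.519]
force: [-0.4, -0.5, -2.3]
finger_gap: 31.2
```

Call:
{"fn": "apply_moves", "kwargs": {
  "rows": "0 1 0 0 0 0 0;0 1 0 0 0 0 0;0 0 0 0 0 0 0;0 0 0 0 0 0 0;0 0 0 0 0 0 0;0 0 0 0 0 0 0;0 0 0 0 0 0 0;0 0 0 0 0 0 0"
}}

```text
time: 78.45
position: [609.0, 66.6, 106.2]
tool_rot: [-0.481, 0.48, -0.518, 0.519]
force: [-0.4, 0.9, 1.0]
finger_gap: 31.2
```

Call:
{"fn": "apply_moves", "kwargs": {
  "rows": "0 0.3 0 0 0 0 0.4;0 0 0 0 0 0 0.5;0 0 0 0 0 0 0.6;0 0 0 0 0 0 0.6;0 -10 0 0 0 0 0.6;0 -20 0 0 0 0 0.6;0 -30 0 0 0 0 0.6;0 -40 0 0 0 0 0.6"
}}

```text
time: 79.25
position: [607.6, 66.3, 206.1]
tool_rot: [0.48, -0.481, 0.519, -0.518]
force: [1.0, 0.3, 1.0]
finger_gap: 54.9
```

Call:
{"fn": "apply_moves", "kwargs": {
  "rows": "0 -20 -20 0 0 0 0.6;0 -10 -40 0 0 0 0.6;-20 0 -40 0 0 0 0.6;-30 0 -35 0 0 0 0.6;-35 0 -30 0 0 0 0.6;-35 0 -20 0 0 0 0.6;-35 0 -10 0 0 0 0.6;-20 0 -5 0 0 0 0.6"
}}

```text
time: 80.05
position: [421.0, 259.4, 237.0]
tool_rot: [-0.482, 0.481, -0.518, 0.518]
force: [0.5, -0.1, -0.5]
finger_gap: 55.0
```

Run:
```python
from h import *
look('s40',(180,60,400,280),3.2)
c=cam('top');save(c,'t40.npz');crop(np.clip(c['pixels'].astype(float)*1.6,0,255).astype(np.uint8),260,80,540,270,2.8,'t40')
d=load('s40.npz');s0=load('scene0.npz');t0=load('top0.npz')
# shift of each vessel between start and now by template matching of a patch
for n,a,b,boxes in (('scene',s0,d,dict(round=(266,126,296,172),square=(274,150,306,182),flask=(280,176,318,258),beaker=(355,150,390,205),vials=(330,155,362,192),blower=(360,190,392,242))),('top',t0,c,dict(round=(360,130,394,176),square=(320,132,350,174),flask=(278,128,312,172),beaker=(312,226,346,260),vials=(348,218,394,250),blower=(270,208,298,238)))):
    for k,(x0,y0,x1,y1) in boxes.items():
        T=a['pixels'][y0:y1,x0:x1];S=b['pixels'][y0-8:y1+8,x0-8:x1+8]
        r=cv2.matchTemplate(S,T,cv2.TM_CCOEFF_NORMED);_,v,_,l=cv2.minMaxLoc(r);print(n,k,'shift px',l[0]-8,l[1]-8,round(v,3))
```

```text
[420.97  259.416 236.966] [ 0.494 -0.114 -0.487] 55.044469816679886
scene round shift px 0 0 0.988
scene square shift px 0 0 0.994
scene flask shift px 0 0 0.993
scene beaker shift px 0 0 1.0
scene vials shift px 0 0 0.985
scene blower shift px 0 0 0.999
top round shift px 0 0 0.859
top square shift px 0 0 0.994
top flask shift px 0 0 0.97
top beaker shift px 0 0 1.0
top vials shift px 0 0 1.0
top blower shift px 0 0 1.0
```

View pics/s40.png

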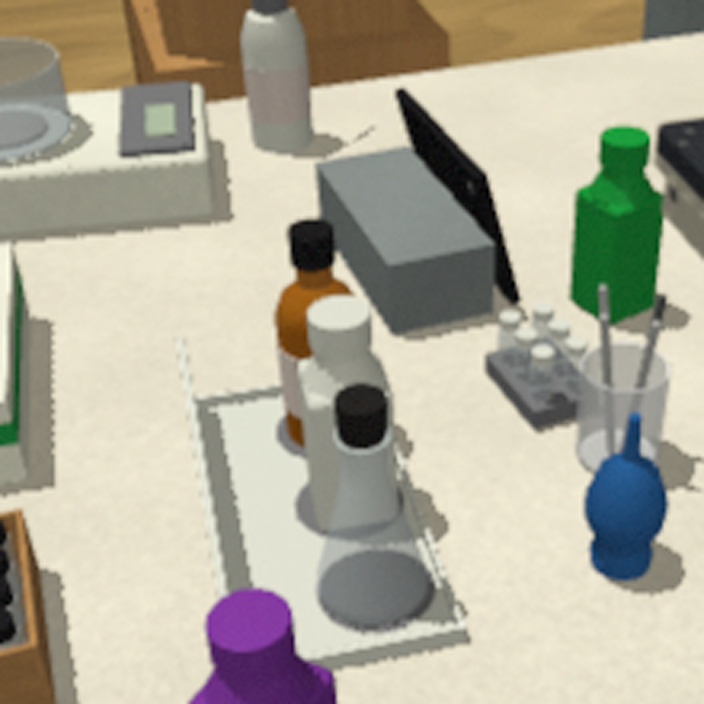

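View pics/t40.png

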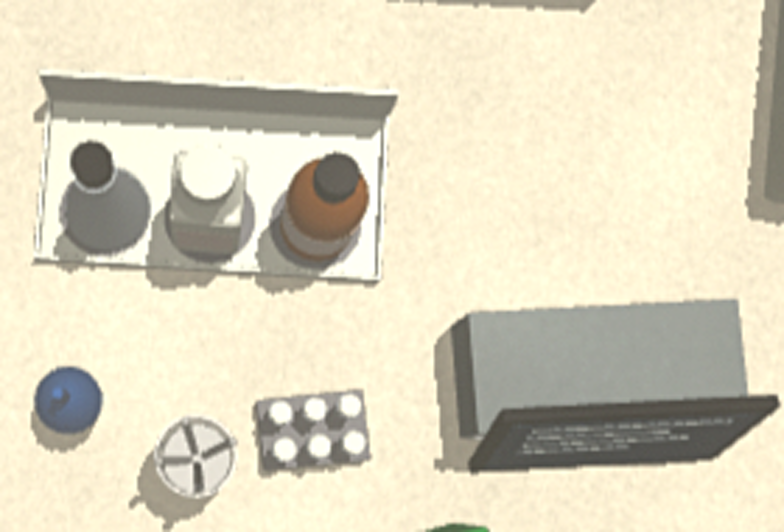

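Run:
```python
from h import *
from rig import job
a=load('t28.npz');b=load('t40.npz')
x0,y0,x1,y1=432,218,540,250
r=cv2.matchTemplate(b['pixels'][y0-8:y1+8,x0-8:x1+8],a['pixels'][y0:y1,x0:x1],cv2.TM_CCOEFF_NORMED);print(cv2.minMaxLoc(r))
f=lambda u,v:(u/2.8+260-.5,v/2.8+80-.5)
D=np.array([458.4,-338.5,0]);yaw=.0425;xd=np.array([np.cos(yaw),np.sin(yaw),0]);yd=np.array([-np.sin(yaw),np.cos(yaw),0])
for n,uv,z in (('topL',(505,411),133.3),('topR',(780,398),133.3),('botL',(470,470),2.8),('botR',(711,459),2.8)):
    q=onz(b,f(*uv),z);print(n,(q-D)@xd,(q-D)@yd)
s=readout.state();print(s['time'],s['joint_vel'])
job.hand_in()
```

```text
(-0.0065507423132658005, 0.9982303380966187, (0, 0), (8, 8))
topL -34.26687336647222 98.61278259098216
topR -35.40329177356212 -104.64887768289118
botL -75.55343086191706 100.5333813492774
botR -76.81262110254656 -101.92207308316532
80.15 [ 0.047 -0.008  0.045  0.018  0.004  0.005  0.055]
the job is handed in; nothing more can be done
```

I moved the flask, the square white bottle and the round amber bottle onto the tray. I then leaned the tablet, screen outwards, on the front of the drawer unit and put the three vessels back on their spots in the caddy. I handed the job in at 80 s; no verdict was reported.

**Last checks:**
- **Vessels and bystanders:** none of the three vessels, the beaker, the vials or the blower had shifted by even a whole pixel from the start, in the scene and top views. The weakest match was the amber bottle in the top view (0.86); its scene match was 0.99.
- **Tablet:** it stands about 1–3 mm off the drawers' middle and parallel to them. Its lower edge is about 71 mm in front of the drawers' origin, and it leans about 0.26 rad. It had not moved after release.
- **Contact with the drawers:** I judged this only from the picture and from the tablet staying where it leaned.

**Disagreements:**
- The fingertips showed about 35 mm behind the reported TCP, in both the wrist and scene views. I set the grasp heights by what the cameras showed.
- The views disagreed by up to about 5 mm on the cap positions and heights, and up to about 8 mm on the flask's y position. I gripped the flask slightly off centre and repeated the same grip when returning it.

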